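Press a tub lid's seam shut with a hand presser

ROBOT

A 7-joint arm with a two-finger parallel gripper is mounted at the origin on a cart in front of the work surface, level with it; the furniture and walls round the work are solid. World frame = base frame: x ahead of the robot, y to its left, z up, the work surface at z = 0. Lengths are in m, angles in rad, forces in N, time in s.
With the tool pointing down it reaches from about 0.4 to 0.875 m from the base axis. Payload 19.3 kg.
Tool frame: the origin (TCP) lies at the very end of the fingers, on their centre line; the grasp point (between the pads) lies 19 mm behind it; z points along the fingers, y is the direction in which the jaws open and shut (so a half turn about z gives the same grasp; the last joint's range is limited). The gripper opens to 85 mm and grips with 20 to 120 N. Pads are 22 mm wide; open, the fingers measure 114 mm over their backs; the gripper's body (76 mm by 85 mm) begins 54 mm behind the grasp point. The pads swing forward as they close: fully open they stand 13 mm farther back than shut.
Start: joints at [1.09, 0.521, -0.036, 1.599, 0.021, 1.021, -0.113], TCP at [0.25, -0.573, 0.231] pointing down, gripper open.
Joint ranges: [-2.91, 2.91], [-0.3, 2.13], [-1.5, 1.42], [0.17, 2.43], [-1.26, 4.41], [0.16, 1.93], [-2.52, 2.52]. Speed limits (rad/s): [1.89, 1.89, 2.39, 2.39, 3.01, 3.01, 3.01].

INTERFACE

Orientations are given as a rotation vector (axis times angle).
In Python, from station import ctrl gives the robot as it stands.
- The arm moves only by the tool jog_arm, never from a script. Its arguments are lists of equal length, an entry for each row: "translation": the shift along the tool's x, y, z in mm, a list of three; "roll": the turn about the tool's z in degrees. A call has 1 to 12 rows; each row is the pose to reach, as a shift and turn from the pose commanded when the call began, along the tool's axes at that moment; what a row does not reach only later rows make up. A row lasts 1/12 s, in which the tool goes at most 41.7 mm and 7.16 degrees, less where a joint would pass 70% of its speed; a pose out of reach is approached as far as the arm can. A call with a gripper value outside its range is refused whole. "gripper" is the finger opening in mm, from 0 to 85.4, set as the call begins (left out, the last holds). The fingers move at their own pace and stop on an object; the grip force is fixed at half the most. Time passes only in rows, so rows that repeat a pose let the fingers close. It gives the time, the measured TCP pose, the force and the opening at its end, in the units of the state.
- ctrl.observe(): the state, without advancing time (a new reading comes with each control period).
- ctrl.get_image(name): name is "scene" or "top" or "wrist"; returns the picture (384x512x3 uint8, blue, green, red); there is no depth.
- ctrl.calibration(name): a dict with "fx", "fy", "cx", "cy" (pixels), "k1" (the pictures are not rectified: a ray, as slopes to the right and down, at radius r is drawn at 1 + k1 r^2 times it, then the intrinsics apply), "R" (3x3) and "t" (3): a world point X has camera coordinates R X + t. Camera axes: x right, y down, z forward; pixel columns grow to the right and rows downward; lengths in m; the calibration is good to about 2 mm. A picture is of the moment at which its call begins: read the wrist's pose just before it. calibration takes no time and is no camera call; for the wrist camera it gives the pose at the moment of the call.
- ctrl.finish_job(): hands the job in, once; it reports no verdict.
The state is a dict: "time": time; "joints": joint angles; "qvel": joint speeds; "tau": joint torques, N m; "position": TCP position; "tcp_rot": TCP orientation; "contact_force": force on the tool from outside, world axes, zero at the start; "wrist_torque": the same for the moment, N m; "gripper_width": finger opening in m.
Only numpy, scipy, OpenCV 4.12 (cv2) and the standard library are available. Lean on these libraries where they do the work, as an engineer would, in place of code of your own. Each camera call takes 0.05 s, during which the arm holds its last target.

TASK

The lid of the round dough tub has a curved row of raised locking tabs along its seam. Take the upright wooden-handled presser by its handle, set its steel foot on the flat pad beside the lid's lift lip and guide it slowly, in one unlifted stroke along the row (the way the tabs rise), pressing firmly enough to fold every tab flat, but never leaning on it with more than about 1.5 kg. Then stand the presser upright on its cork coaster again, and touch the lid only with the presser and leave the other things alone.

Things in the scene. Friction and masses are not known exactly. Their poses are not given: they have to be found in the camera images.
- tub: Round white tub with an aluminium lid of 200 mm diameter, fixed. Origin: centre of the underside; z up; x axis points to the lift lip. Five tabs lie in a row on a circle of radius 80 mm about its axis, middles at 30, 60, 90, 120 and 150 degrees counterclockwise (from above) from x; flat pads level with the closed tabs lie at 0 and 180 degrees. A low dome, radius 56 mm, is 4 mm higher than these
- seam_start (a point): Point at the table's level under the middle of the run-on pad (35 x 26 mm, at 0 degrees, by the flat 30 mm wide lift lip). How high the lid sits depends on the filling and is not told: the upper faces of pads and closed tabs may be 60 to 84 mm above this point, so find them by touch. The lid sits level on a springy seal: it gives about 1 mm for every 5 N, 6 mm at most
- seam_end (a point): Point at the table's level under the middle of the run-off pad (at 180 degrees, no lip beside it), same height as the run-on pad. Going from start to end, counterclockwise seen from above, 20 N or less may bear on the tub and the presser goes no faster than 0.12 m/s
- presser: Hand presser standing upright on the coaster: steel foot, round, 28 mm diameter with a flat underside, below a thin neck; square wooden handle 26 x 26 mm, from 35 to 100 mm above the underside. Origin: centre of the foot's underside; z up the handle; x and y square to the handle's faces. 160 g (may vary by a fifth)
- coaster: Round cork coaster, 100 mm diameter, 5 mm thick, fixed. Origin: centre of the underside
- mug: White mug with a handle, 83 x 108 x 68 mm, bystander. Origin: centre of the underside
- bell: Bell-shaped steel biscuit cutter, 84 x 70 x 25 mm, bystander. Origin: centre of the underside
- ring: Dark grey ring, 56 mm diameter, 12 mm high, bystander. Origin: centre of the underside
- tab1 (a joint): Angle of locking tab 1 (middle at 30 degrees from the tub's x axis): steel plate 35 mm long along the row, 26 mm wide, hinged at its clockwise end (nearer the lift lip) so that its far end stands up; 0 = folded flat, starts at 0.15 to 0.24 rad (5 to 8 mm at the free end); stiff hinge (0.06 N m) that stays where it is left
- tab2 (a joint): Angle of locking tab 2 (middle at 60 degrees from the tub's x axis): steel plate 35 mm long along the row, 26 mm wide, hinged at its clockwise end (nearer the lift lip) so that its far end stands up; 0 = folded flat, starts at 0.15 to 0.24 rad (5 to 8 mm at the free end); stiff hinge (0.06 N m) that stays where it is left
- tab3 (a joint): Angle of locking tab 3 (middle at 90 degrees from the tub's x axis): steel plate 35 mm long along the row, 26 mm wide, hinged at its clockwise end (nearer the lift lip) so that its far end stands up; 0 = folded flat, starts at 0.15 to 0.24 rad (5 to 8 mm at the free end); stiff hinge (0.06 N m) that stays where it is left
- tab4 (a joint): Angle of locking tab 4 (middle at 120 degrees from the tub's x axis): steel plate 35 mm long along the row, 26 mm wide, hinged at its clockwise end (nearer the lift lip) so that its far end stands up; 0 = folded flat, starts at 0.15 to 0.24 rad (5 to 8 mm at the free end); stiff hinge (0.06 N m) that stays where it is left
- tab5 (a joint): Angle of locking tab 5 (middle at 150 degrees from the tub's x axis): steel plate 35 mm long along the row, 26 mm wide, hinged at its clockwise end (nearer the lift lip) so that its far end stands up; 0 = folded flat, starts at 0.15 to 0.24 rad (5 to 8 mm at the free end); stiff hinge (0.06 N m) that stays where it is left
There are look-alikes about, which are no part of the job. There is more than one size of the presser; the job needs the middle-sized.

How it is judged:
On the way, in this order (a step that is already met when the one before it is completed fails the run):
1. tab 1 folded flat under the presser (value of joint tab1 below 0.04 rad and contact force between presser and tub above 1 N), for 0.04 s.
2. tab 2 folded flat under the presser (value of joint tab2 below 0.04 rad and contact force between presser and tub above 1 N), for 0.04 s.
3. tab 3 folded flat under the presser (value of joint tab3 below 0.04 rad and contact force between presser and tub above 1 N), for 0.04 s.
4. tab 4 folded flat under the presser (value of joint tab4 below 0.04 rad and contact force between presser and tub above 1 N), for 0.04 s.
5. tab 5 folded flat under the presser (value of joint tab5 below 0.04 rad and contact force between presser and tub above 1 N), for 0.04 s.
At the end, for the whole second after the job is handed in: All five tabs lie flat (within 0.04 rad, about 1.4 mm at the free end); the presser stands upright (within 0.1 rad) and still on the coaster, foot on the cork, its centre within 35 mm of the coaster's centre (value of joint each of tab1, tab2, tab3, tab4, tab5 below 0.04 rad and angle between presser's own z axis and vertical below 0.1 rad and horizontal distance between presser and coaster below 0.035 m and height (world z) of presser below 0.01 m and linear speed of presser below 0.02 m/s); the robot touches nothing.
It fails at once if the presser bears on the tub with more than 20 N (contact force between presser and tub above 20 N).
It fails at once if the presser moves faster than 0.12 m/s while it bears on the tub (contact force between presser and tub above 1 N and linear speed of presser above 0.12 m/s).
It fails at once if between the first tab and the last the presser is lifted (foot over 105 mm above the tub's underside) or its centre goes more than 18 mm to either side of the 80 mm circle (value of joint tab1 below 0.04 rad and value of joint tab5 above 0.04 rad and (z of presser in the frame of tub above 0.105 m or horizontal distance between presser and tub below 0.062 m or horizontal distance between presser and tub above 0.098 m)).
It fails at once if the gripper or arm touches the tub or its lid (contact force between any of the fingers, the arm and tub above 1 N).
It fails at once if the mug, the bell cutter or the ring is moved by more than 20 mm (distance of any of mug, bell, ring from where it was at the start of the episode above 0.02 m).
It also fails if it takes over 72 s, if anything falls off the work surface, if the arm or the gripper's body presses on something with over 40 N, if the wrist force passes 120 N, or if a joint passes its speed limit or range.

## Working session

There is one attempt and no reset: what is moved stays moved. The work goes in short steps, Python scripts to look and compute and a tool call to move; the robot and the scene stay as the last step left them, time stands still between calls to the robot, and variables do not carry over. Pictures are saved under pics/ and viewed, and the job is handed in when it is done.

Besides the shell and the picture viewer there is one more tool, called after ">>>" by a JSON object that holds its "method" and its "body". jog_arm: Moves the arm, as the interface text tells. Its arguments: {"type":"object","properties":{"translation":{"type":"array"},"roll":{"type":"array"},"gripper":{"type":"number"}},"required":["translation","roll"]}

```bash
ls; mkdir -p pics
python3 - <<'E'
from station import ctrl
import cv2
s=ctrl.observe()
for k,v in s.items(): print(k,v)
for n in ["scene","top","wrist"]:
    c=ctrl.calibration(n); print(n,c)
    im=ctrl.get_image(n); cv2.imwrite(f"pics/{n}0.png",im)
E
```

```text
pics
time 0.0
joints [ 1.08976591  0.52205002 -0.03632286  1.5999773   0.02119421  1.02112021
 -0.1127862 ]
qvel [-0.00138798 -0.00114935  0.00110079 -0.00104097 -0.00014076 -0.00070929
  0.00018725]
tau [-3.15914776e-04 -9.27098894e+01  1.97983235e+00 -3.69928730e+01
  1.78766856e-02  8.19585635e-03 -2.89172146e-05]
position [ 0.24943866 -0.57270244  0.23071435]
tcp_rot [-3.07444360e+00 -6.40566735e-01  4.98421323e-04]
contact_force [ 0.67398683  0.07115548 -0.19600466]
wrist_torque [ 0.04891269 -0.01186085  0.04812531]
gripper_width 0.08524554569615618
scene {'fx': 373.9337766765982, 'fy': 373.9337766765982, 'cx': 256.44078363024926, 'cy': 189.76782462431538, 'k1': 0.03195784279014906, 'R': array([[-0.42626008, -0.90440981,  0.01858057],
       [-0.43018691,  0.1845983 , -0.88366435],
       [ 0.79576477, -0.38466396, -0.46775215]]), 't': array([0.25916255, 0.34066252, 0.57403745])}
top {'fx': 393.1722673042474, 'fy': 393.1722673042474, 'cx': 253.90747138553323, 'cy': 190.13762810255145, 'k1': -0.10139278952856506, 'R': array([[-0.01572443, -0.99982608, -0.01002729],
       [-0.98340921,  0.01727724, -0.18057634],
       [ 0.18071818,  0.00702147, -0.98350986]]), 't': array([0.02386079, 0.62202983, 1.13103365])}
wrist {'fx': 326.5121557863358, 'fy': 326.5121557863358, 'cx': 259.212871196319, 'cy': 200.8378631445141, 'k1': -0.045934241137954815, 'R': array([[ 3.99124095e-01, -9.16896914e-01, -7.06730485e-05],
       [-8.73716503e-01, -3.80351089e-01,  3.03236743e-01],
       [-2.78063715e-01, -1.20967343e-01, -9.52915249e-01]]), 't': array([-0.62424395, -0.03876797,  0.37927119])}
```

View pics/scene0.png

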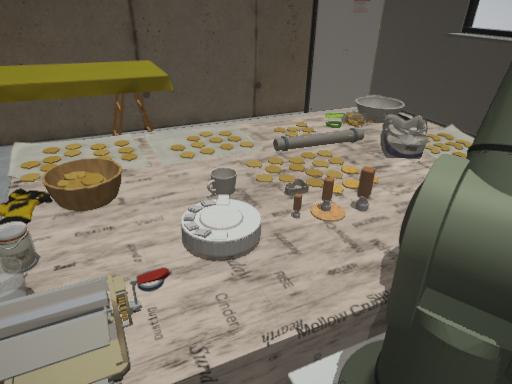

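View pics/top0.png

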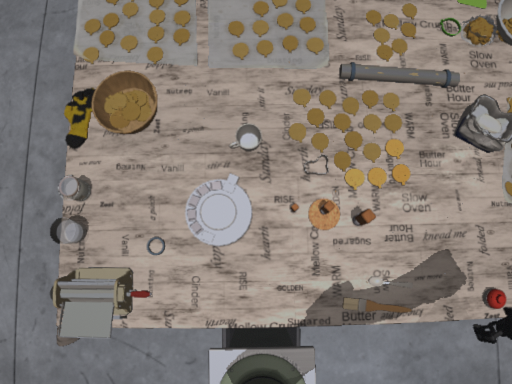

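View pics/wrist0.png

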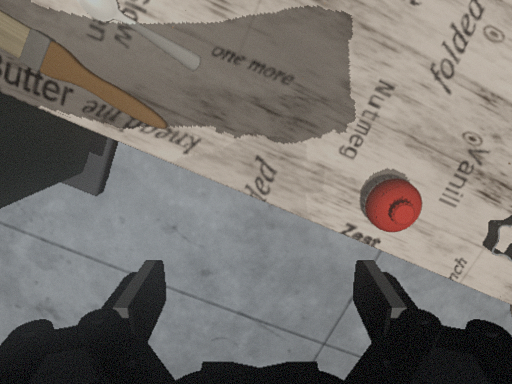

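```bash
cat > h.py <<'E'
import numpy as np, cv2
from station import ctrl
def rays(n,px,c=None):
    c=c or ctrl.calibration(n)
    px=np.atleast_2d(np.float64(px))
    K=np.array([[c['fx'],0,c['cx']],[0,c['fy'],c['cy']],[0,0,1]])
    d=cv2.undistortPoints(px.reshape(-1,1,2),K,np.array([c['k1'],0,0,0.])).reshape(-1,2)
    R=np.array(c['R']);t=np.array(c['t'])
    D=np.c_[d,np.ones(len(d))]@R
    return -R.T@t, D
def plane(n,px,z,c=None):
    o,D=rays(n,px,c)
    return o+D*((z-o[2])/D[:,2])[:,None]
def proj(n,X,c=None):
    c=c or ctrl.calibration(n)
    K=np.array([[c['fx'],0,c['cx']],[0,c['fy'],c['cy']],[0,0,1]])
    p,_=cv2.projectPoints(np.atleast_2d(np.float64(X)),cv2.Rodrigues(np.array(c['R']))[0],np.array(c['t']),K,np.array([c['k1'],0,0,0.]))
    return p.reshape(-1,2)
E
python3 - <<'E'
import cv2,numpy as np
t=cv2.imread('pics/top0.png');s=cv2.imread('pics/scene0.png')
a=cv2.resize(t[165:255,175:265],None,fx=6,fy=6,interpolation=cv2.INTER_CUBIC)
cv2.imwrite('pics/top_tub.png',a)
a=cv2.resize(t[185:240,280:390],None,fx=7,fy=7,interpolation=cv2.INTER_CUBIC);cv2.imwrite('pics/top_pr.png',a)
a=cv2.resize(s[155:260,170:390],None,fx=3.6,fy=3.6,interpolation=cv2.INTER_CUBIC);cv2.imwrite('pics/scene_c.png',a)
E
```

```text
(no output)
```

View pics/top_tub.png

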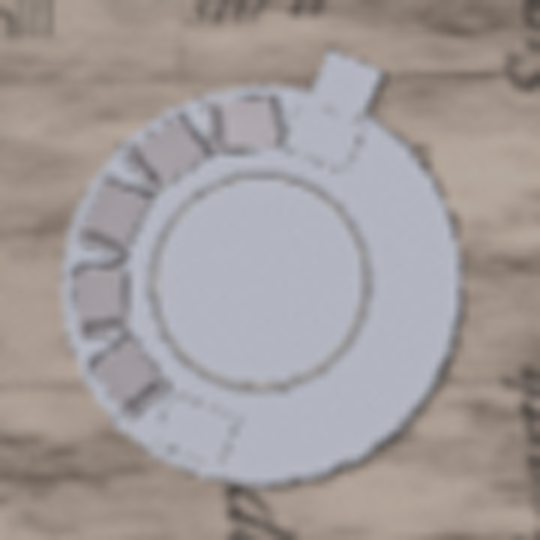

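View pics/top_pr.png

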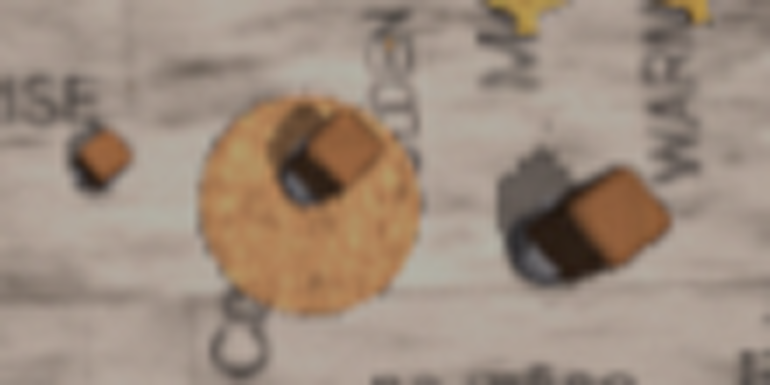

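View pics/scene_c.png

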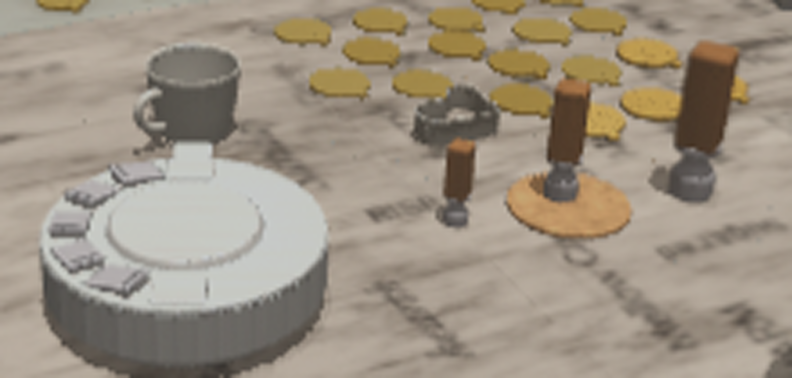

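Run:
```python
from h import *
t=cv2.imread('pics/top0.png');s=cv2.imread('pics/scene0.png')
hsv=cv2.cvtColor(t,cv2.COLOR_BGR2HSV)
# enlarged crop for handle top (brighter brown)
x0,y0,f=280,185,7
b=cv2.resize(t[185:240,280:390],None,fx=f,fy=f,interpolation=cv2.INTER_CUBIC)
hb=cv2.cvtColor(b,cv2.COLOR_BGR2HSV)
for name,p in [('mid',(345,150)),('cork',(310,250)),('side',(325,180)),('big',(620,215)),('small',(103,157))]: print(name,hb[p[1],p[0]])
```

```text
mid [ 13 151 149]
cork [ 14 128 174]
side [ 13 136  47]
big [ 12 148 145]
small [ 12 149 152]
```

Run:
```python
from h import *
t=cv2.imread('pics/top0.png');s=cv2.imread('pics/scene0.png')
f=7;x0,y0=280,185
b=cv2.resize(t[185:240,280:390],None,fx=f,fy=f,interpolation=cv2.INTER_CUBIC)
hb=cv2.cvtColor(b,cv2.COLOR_BGR2HSV)
back=lambda p:(np.float64(p)+.5)/f-.5+[x0,y0]
m=((hb[...,2]>95)&(hb[...,2]<166)&(hb[...,1]>135)).astype(np.uint8)
m2=np.zeros_like(m); m2[95:205,285:400]=1
m&=m2; m=cv2.morphologyEx(m,cv2.MORPH_OPEN,np.ones((9,9)))
cs=cv2.findContours(m,0,2)[0]; c=max(cs,key=cv2.contourArea)
r=cv2.minAreaRect(c); box=cv2.boxPoints(r); print(r,cv2.contourArea(c))
W=plane('top',back(box),0.105); print('handle top',W.mean(0)); 
for i in range(4):
    e=W[(i+1)%4]-W[i]; print(np.linalg.norm(e),np.degrees(np.arctan2(e[1],e[0]))%90)
# coaster
mc=((hb[...,2]>60)&(hb[...,1]>95)).astype(np.uint8); mc[:, :185]=0; mc[:,435:]=0
mc=cv2.morphologyEx(mc,cv2.MORPH_OPEN,np.ones((9,9)))
c=max(cv2.findContours(mc,0,1)[0],key=cv2.contourArea)
W=plane('top',back(cv2.convexHull(c).reshape(-1,2)),0.005)
cc,rr=cv2.minEnclosingCircle(np.float32(W[:,:2]*1000)); print('coaster',cc,rr)
vis=b.copy(); vis[m>0]=(255,0,0); cv2.drawContours(vis,[c],-1,(0,255,0),1); cv2.imwrite('pics/m1.png',vis)
# scene view handle
c=ctrl.calibration('scene')
print(proj('scene',[[0.0,0,0]],c))
```

```text
((346.1581726074219, 146.95367431640625), (66.5279769897461, 61.553916931152344), 42.709388732910156) 3491.5
handle top [ 0.56451392 -0.20252584  0.105     ]
0.02595050805569325 45.51742454406643
0.027223346767826586 45.227912029841946
0.02588964015713748 45.31794716492777
0.027132971608740175 45.35581275304165
coaster (552.8985595703125, -202.91256713867188) 49.92151641845703
[[428.26164346 415.6219383 ]]
```

View pics/m1.png

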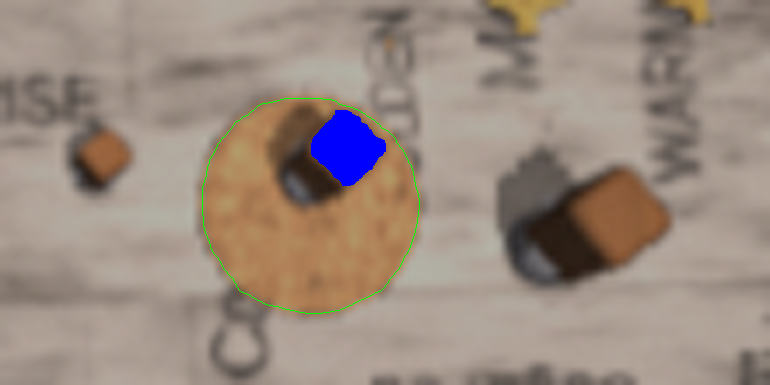

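Run:
```python
from h import *
t=cv2.imread('pics/top0.png');s=cv2.imread('pics/scene0.png')
for n,im,(x0,y0,w,h),f in [('top',t,(175,165,90,90),8),('scene',s,(170,185,110,75),7)]:
    b=cv2.resize(im[y0:y0+h,x0:x0+w],None,fx=f,fy=f,interpolation=cv2.INTER_CUBIC)
    cv2.imwrite(f'pics/tub_{n}.png',b)
    g=cv2.cvtColor(b,cv2.COLOR_BGR2HSV); 
    m=(g[...,2].astype(int)>(165 if n=='top' else 150)).astype(np.uint8)*255
    cv2.imwrite(f'pics/tubm_{n}.png',m)
    print(b.shape,g[b.shape[0]//2,b.shape[1]//2])
```

```text
(720, 720, 3) [114  19 192]
(525, 770, 3) [ 43   9 201]
```

View pics/tub_top.png

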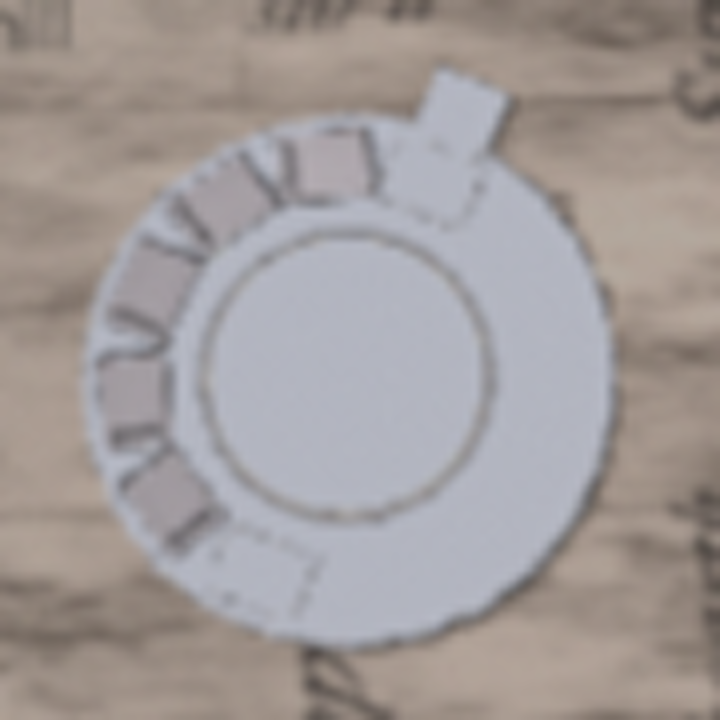

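View pics/tub_scene.png

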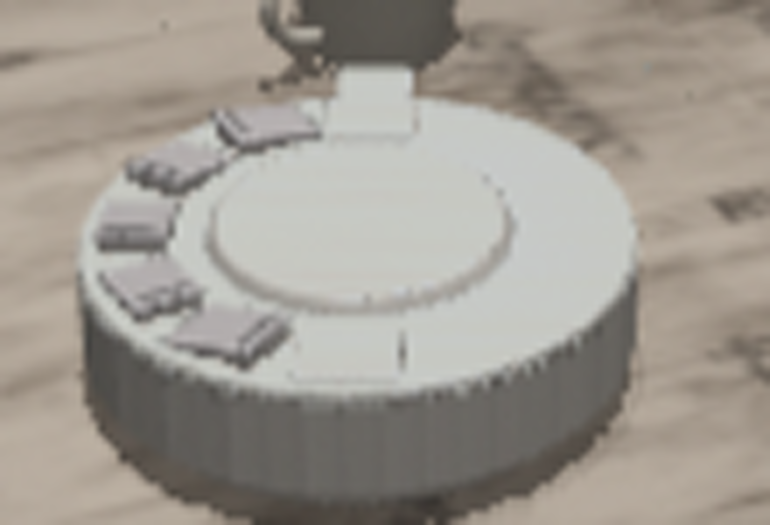

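View pics/tubm_top.png

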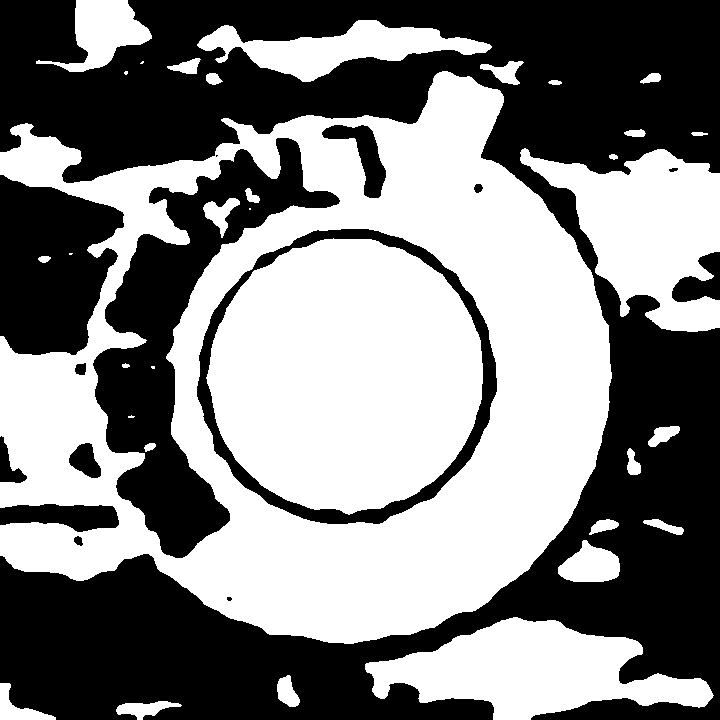

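Run:
```python
from h import *
from scipy.optimize import least_squares
def fit(P):
    r=least_squares(lambda q:np.hypot(P[:,0]-q[0],P[:,1]-q[1])-q[2],[*P[:,:2].mean(0),.1],loss='soft_l1',f_scale=.001);return r.x
t=cv2.imread('pics/top0.png')
b=cv2.imread('pics/tub_top.png');f=8;x0,y0=175,165
back=lambda p:(np.float64(p)+.5)/f-.5+[x0,y0]
B=b.astype(int); m=((B[...,0]>B[...,2]-5)&(B[...,0]>120)).astype(np.uint8)
# pinkish tabs included by hull
m=cv2.morphologyEx(m,cv2.MORPH_OPEN,np.ones((7,7)))
c=max(cv2.findContours(m,0,1)[0],key=cv2.contourArea).reshape(-1,2)
vis=b.copy(); cv2.drawContours(vis,[c.reshape(-1,1,2)],-1,(0,0,255),1)
# keep points near hull and not lip
P0=plane('top',back(c),0.07)
q=fit(P0)
for _ in range(5):
    k=np.abs(np.hypot(P0[:,0]-q[0],P0[:,1]-q[1])-q[2])<.003; q=fit(P0[k])
print('lid at .07',q,k.sum(),len(k))
for p in c[k]: cv2.circle(vis,tuple(int(v) for v in p),1,(0,255,0),-1)
# dome dark ring outer/inner
g=b[...,0]; md=(b[...,2]<160).astype(np.uint8)
md2=np.zeros_like(md); cv2.circle(md2,(347,377),165,1,-1); md&=md2
yy,xx=np.nonzero(md); pts=np.c_[xx,yy]; rr=np.hypot(xx-347,yy-377); pts=pts[(rr>130)&(rr<160)]
for z in (.064,.076,.088):
  P=plane('top',back(pts),z); qd=fit(P); print('dome',z,qd)
cv2.imwrite('pics/lidfit.png',vis)
# lip tip corners and tabs direction: lip top corners approx crop px (443,70),(512,100)
for z in (.06,.072,.084):
  L=plane('top',back([[443,68],[511,98]]),z); mid=L.mean(0); P=plane('top',back(c[k]),z); q=fit(P)
  print(z,q,'lip width',np.linalg.norm(L[0]-L[1]),'yaw',np.degrees(np.arctan2(mid[1]-q[1],mid[0]-q[0])))
```

```text
lid at .07 [0.55682419 0.12042252 0.09918118] 1470 1635
dome 0.064 [0.55851169 0.12206099 0.05364595]
dome 0.076 [0.55695269 0.12085273 0.0530914 ]
dome 0.088 [0.5553937  0.11964446 0.05253684]
0.06 [0.55811557 0.12142047 0.10003982] lip width 0.028482223515901305 yaw -23.605009193263026
0.072 [0.55656592 0.12022293 0.09900945] lip width 0.028188830757593986 yaw -23.60497233036421
0.084 [0.55501626 0.11902538 0.09797908] lip width 0.02789543799928665 yaw -23.604935152146258
```

View pics/lidfit.png

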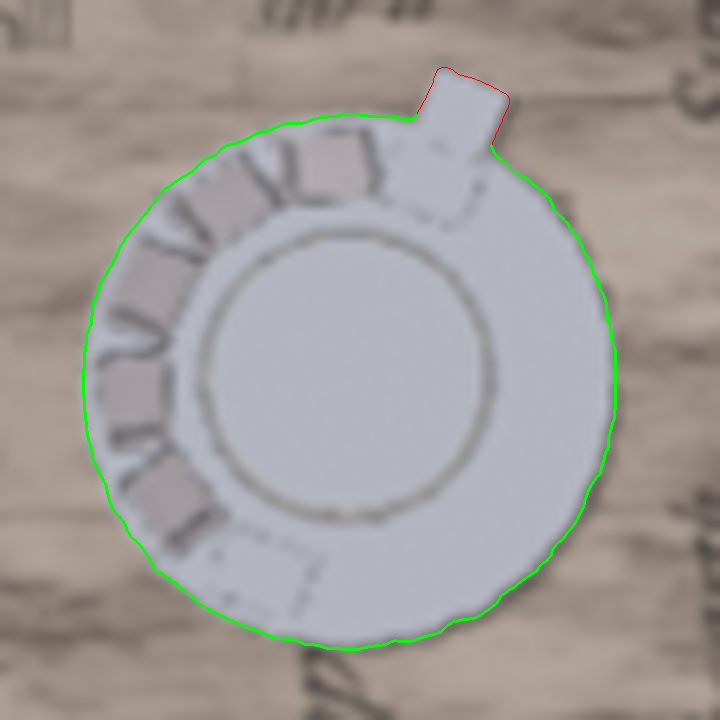

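Run:
```python
from h import *
b=cv2.imread('pics/tub_scene.png');f=7;x0,y0=170,185
back=lambda p:(np.float64(p)+.5)/f-.5+[x0,y0]
g=b.min(axis=2)
m=(g>165).astype(np.uint8); m=cv2.morphologyEx(m,cv2.MORPH_OPEN,np.ones((7,7)))
c=max(cv2.findContours(m,0,1)[0],key=cv2.contourArea).reshape(-1,2)
vis=b.copy(); cv2.drawContours(vis,[c.reshape(-1,1,2)],-1,(0,0,255),1)
# predicted circle for heights: centre from top ray
o,D=rays('top',[0,0])
for z,col in ((.06,(255,0,0)),(.072,(0,255,0)),(.084,(0,0,255))):
    cx=.55824-(z-.0585)*.1291; cx=.558116-(z-.06)*.12914; cy=.12142-(z-.06)*.0998
    a=np.linspace(0,2*np.pi,200); X=np.c_[cx+.1*np.cos(a),cy+.1*np.sin(a),a*0+z]
    p=((proj('scene',X)-[x0,y0]+.5)*f-.5).astype(int)
    cv2.polylines(vis,[p.reshape(-1,1,2)],True,col,1)
cv2.imwrite('pics/lid_h.png',vis)
```

```text
(no output)
```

View pics/lid_h.png

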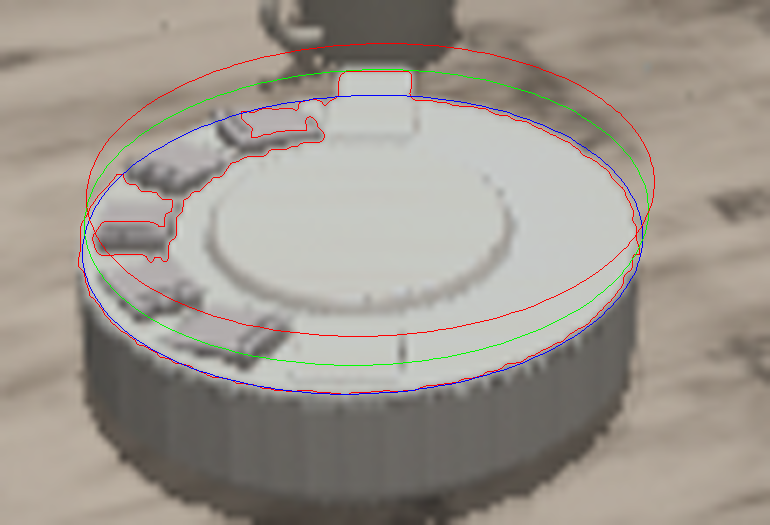

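Run:
```python
from h import *
s=ctrl.observe()
R=cv2.Rodrigues(s['tcp_rot'])[0]; print(R.round(3)); 
for a in (0,1): print('tool axis',a,np.degrees(np.arctan2(R[1,a],R[0,a])))
f=7;x0,y0=280,185
back=lambda p:(np.float64(p)+.5)/f-.5+[x0,y0]
print('small foot/top',plane('top',back([[95,175]]),0.0),plane('top',back([[103,157]]),.065))
print('big foot',plane('top',back([[545,250]]),0.0),plane('top',back([[620,215]]),.14))
print('mug',plane('top',[[249,136]],.068),'handle',plane('top',[[233,147]],.04))
print('bell',plane('top',[[309,155],[327,155],[327,172],[309,172],[318,165]],.025))
c=(0.558,0.121)
for z in (.061,):
  X=[]
  for a in (0,30,60,90,120,150,180):
    th=np.radians(a-23.6); X.append([c[0]+.08*np.cos(th),c[1]+.08*np.sin(th),z+ (0.003 if 0<a<180 else 0)])
  p=((proj('top',X)-[175,165]+.5)*8-.5)
  q=((proj('scene',X)-[170,185]+.5)*7-.5)
  b=cv2.imread('pics/tub_top.png')
  d=cv2.imread('pics/tub_scene.png')
  for v,w in zip(p,q):
    cv2.circle(b,tuple(int(k) for k in v),4,(0,0,255),-1); cv2.circle(d,tuple(int(k) for k in w),4,(0,0,255),-1)
  cv2.imwrite('pics/tp.png',b);cv2.imwrite('pics/sp.png',d)
```

```text
[[ 0.917  0.399 -0.   ]
 [ 0.399 -0.917  0.001]
 [-0.    -0.001 -1.   ]]
tool axis 0 23.537512691167635
tool axis 1 -66.46248901573973
small foot/top [[ 0.56856862 -0.1082995   0.        ]] [[ 0.56768315 -0.10593701  0.065     ]]
big foot [[ 0.53083986 -0.30954154  0.        ]] [[ 0.5301119 -0.3046719  0.14     ]]
mug [[0.7898327  0.02585951 0.068     ]] handle [[0.76400153 0.07698169 0.04      ]]
bell [[ 0.73797093 -0.16207916  0.025     ]
 [ 0.73709042 -0.21919516  0.025     ]
 [ 0.68196257 -0.21633239  0.025     ]
 [ 0.68289515 -0.1597126   0.025     ]
 [ 0.70499465 -0.18905739  0.025     ]]
```

View pics/tp.png

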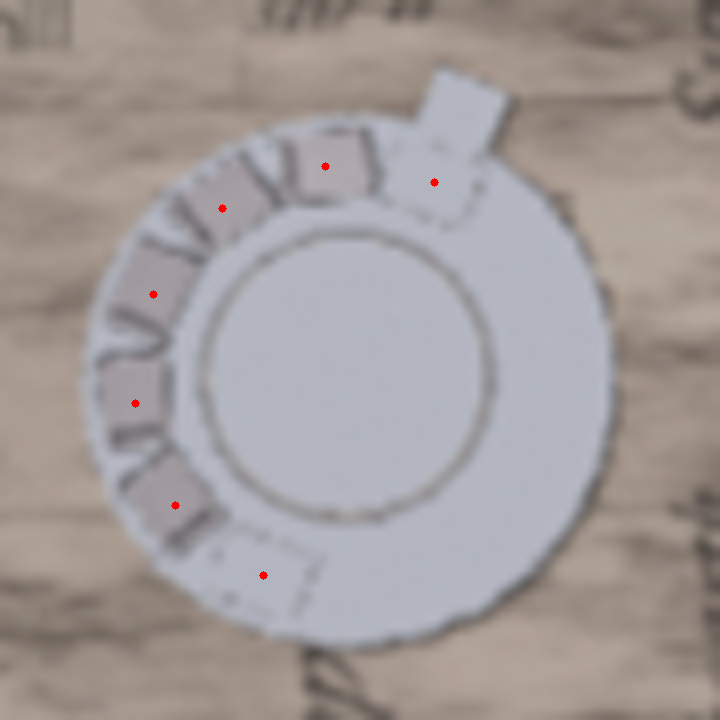

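View pics/sp.png

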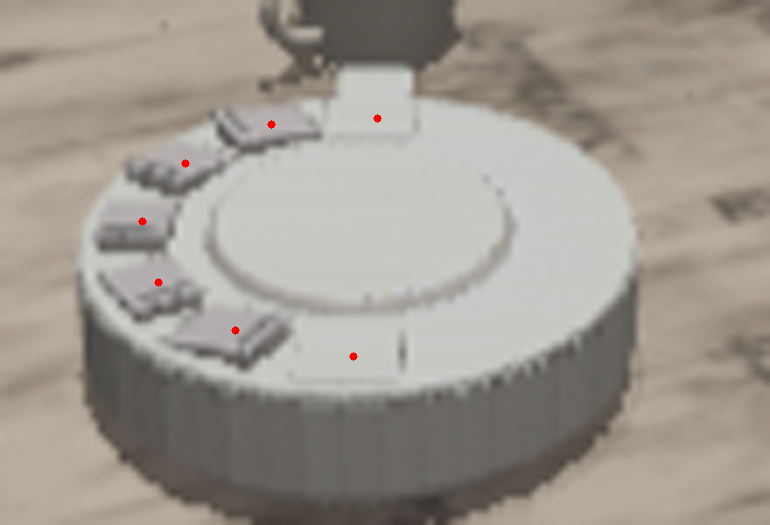

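>>> {"method": "jog_arm", "body": {"translation": [[15,-8,0],[45,-22,0],[85,-42,0],[123,-60,0],[161,-79,0],[199,-97,0],[237,-116,0],[275,-135,0],[313,-153,0],[351,-172,0],[389,-190,0],[415,-203,0]], "roll": [0,-2,-5,-8,-11,-14,-17,-20,-21.8,-21.8,-21.8,-21.8], "gripper": 60}}

```text
time: 1.15
position: [0.5503, -0.2187, 0.2312]
tcp_rot: [-2.898, -1.212, -0.0]
contact_force: [-0.0, -1.8, -0.8]
gripper_width: 0.0597
```

```bash
cat > st.py <<'E'
from h import *
import sys
s=ctrl.observe()
R=cv2.Rodrigues(s['tcp_rot'])[0]
print('t',round(s['time'],3),'pos',s['position'].round(4),'F',s['contact_force'].round(2),'M',s['wrist_torque'].round(2),'w',round(s['gripper_width'],4),'tilt',R[:,2].round(4),'yaw y',np.degrees(np.arctan2(R[1,1],R[0,1])).round(2))
def to(target,s=s,R=R): return (R.T@(np.array(target)-s['position'])*1000).round(1)
if len(sys.argv)>3: print('shift',to([float(v) for v in sys.argv[1:4]]))
E
python3 st.py .5645 -.2025 .2
```

```text
t 1.15 pos [ 0.5503 -0.2187  0.2312] F [-0.02 -1.85 -0.81] M [-0.06 -0.02 -0.04] w 0.0597 tilt [ 1.e-04  4.e-04 -1.e+00] yaw y -44.62
shift [21.5 -1.3 31.3]
```

>>> {"method": "jog_arm", "body": {"translation": [[12,0,0],[22,-1,0],[22,-1,0],[22,-1,0]], "roll": [0,0,0,0]}}

```text
time: 1.48
position: [0.5631, -0.2057, 0.2311]
tcp_rot: [2.899, 1.21, -0.001]
contact_force: [-0.6, -1.4, 0.0]
gripper_width: 0.06
```

```bash
python3 - <<'E'
from h import *
c=ctrl.calibration('wrist'); s=ctrl.observe(); im=ctrl.get_image('wrist'); cv2.imwrite('pics/w1.png',im)
import pickle; pickle.dump((c,s),open('w1.pkl','wb'))
E
python3 st.py .5645 -.2025 .06
```

```text
t 1.533 pos [ 0.5628 -0.2064  0.2312] F [ 0.88 -0.55 -0.12] M [-0.03  0.01  0.01] w 0.0603 tilt [-7.e-04 -6.e-04 -1.e+00] yaw y -44.76
shift [  4.1  -1.5 171.2]
```

View pics/w1.png

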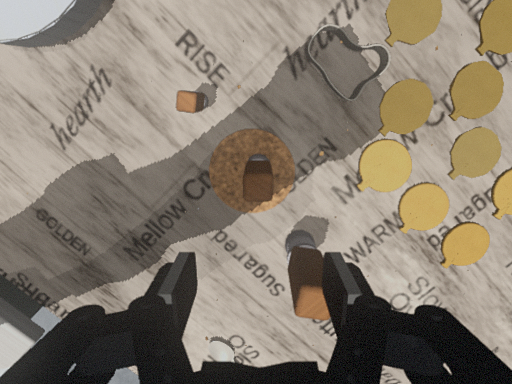

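Run:
```python
from h import *; import pickle
c,s=pickle.load(open('w1.pkl','rb'))
print(proj('wrist',[[.5645,-.2025,.105],[.5645,-.2025,.005],[.553,-.203,.005],s['position']],c))
im=cv2.imread('pics/w1.png'); b=cv2.resize(im[110:330,180:360],None,fx=2.7,fy=2.7,interpolation=cv2.INTER_CUBIC); cv2.imwrite('pics/w1c.png',b)
```

```text
[[257.9612346  188.7962048 ]
 [258.22091815 165.30016886]
 [251.44387899 172.51776101]
 [259.76901766 264.71165815]]
```

View pics/w1c.png

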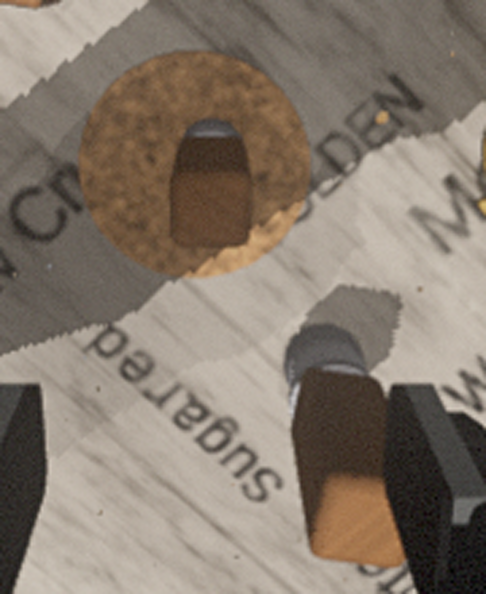

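Run:
```python
from h import *; import pickle
c,s=pickle.load(open('w1.pkl','rb'))
print(plane('wrist',[[(211+.5)/2.7-.5+180,(208.5+.5)/2.7-.5+110]],.105,c))
print('cam',-np.array(c['R']).T@c['t']-s['position'])
```

```text
[[ 0.56559794 -0.20123916  0.105     ]]
cam [0.0547751  0.05584312 0.14227816]
```

>>> {"method": "jog_arm", "body": {"translation": [[3,-1,10],[4.7,-1.5,35],[4.7,-1.5,65],[4.7,-1.5,95],[4.7,-1.5,125],[4.7,-1.5,150],[4.7,-1.5,170],[4.7,-1.5,180],[4.7,-1.5,183],[4.7,-1.5,183],[4.7,-1.5,183]], "roll": [0,0,0,0,0,0,0,0,0,0,0]}}

```text
time: 2.45
position: [0.5664, -0.2009, 0.0493]
tcp_rot: [2.898, 1.21, 0.001]
contact_force: [0.5, 0.6, 1.2]
gripper_width: 0.0598
```

```bash
python3 - <<'E'
from h import *
im=ctrl.get_image('wrist'); cv2.imwrite('pics/w2.png',im)
im=ctrl.get_image('scene'); cv2.imwrite('pics/s2.png',cv2.resize(im[120:260,240:420],None,fx=4,fy=4,interpolation=cv2.INTER_CUBIC))
E
python3 st.py .565 -.202 .048
```

```text
t 2.55 pos [ 0.5666 -0.2008  0.0496] F [ 0.73 -0.17  0.33] M [ 0.   -0.04 -0.01] w 0.0602 tilt [ 1.8e-03 -5.0e-04 -1.0e+00] yaw y -44.68
shift [-2.  -0.3  1.6]
```

View pics/w2.png

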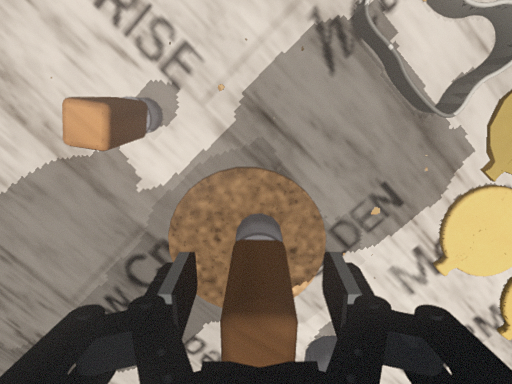

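View pics/s2.png

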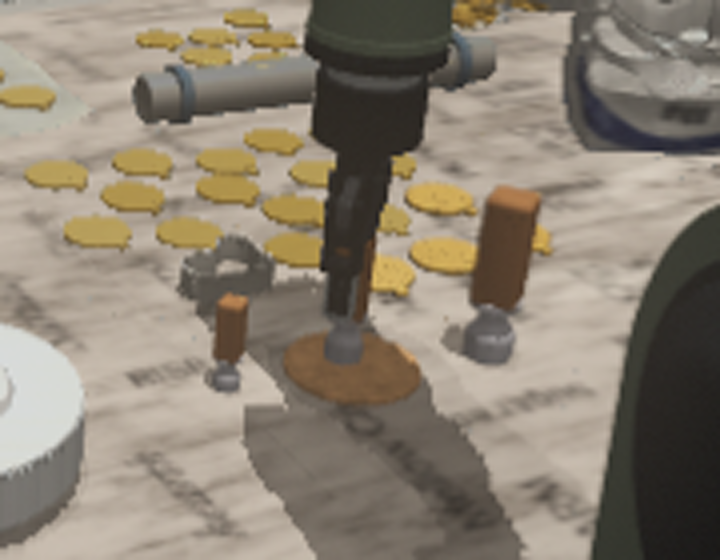

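>>> {"method": "jog_arm", "body": {"translation": [[-1.2,0,1],[-1.2,0,1],[-1.2,0,1],[-1.2,0,1],[-1.2,0,1],[-1.2,0,1],[-1.2,0,1],[-1.2,0,1],[-1.2,0,1],[-1.2,0,1]], "roll": [0,0,0,0,0,0,0,0,0,0], "gripper": 15}}

```text
time: 3.38
position: [0.5653, -0.2015, 0.0478]
tcp_rot: [2.899, 1.21, 0.0]
contact_force: [-0.7, -0.9, 6.1]
gripper_width: 0.0257
```

```bash
python3 st.py .565 -.202 .048
```

```text
t 3.383 pos [ 0.5653 -0.2015  0.0478] F [-0.69 -0.9   6.11] M [0.02 0.45 0.01] w 0.0257 tilt [ 4.e-04 -3.e-04 -1.e+00] yaw y -44.67
shift [-0.6  0.2 -0.2]
```

>>> {"method": "jog_arm", "body": {"translation": [[0,0,-3],[0,0,-10],[0,0,-25],[0,0,-45],[0,0,-65],[0,0,-85],[0,0,-105],[0,0,-115],[0,0,-120],[0,0,-120],[0,0,-120],[0,0,-120]], "roll": [0,0,0,0,0,0,0,0,0,0,0,0], "gripper": 10}}

```text
time: 4.38
position: [0.5646, -0.2011, 0.1662]
tcp_rot: [-2.898, -1.211, 0.002]
contact_force: [0.7, 0.3, -2.0]
gripper_width: 0.0256
```

```bash
python3 st.py .6313 .089 .17
python3 - <<'E'
from h import *
im=ctrl.get_image('wrist'); cv2.imwrite('pics/w3.png',im)
im=ctrl.get_image('scene'); cv2.imwrite('pics/s3.png',cv2.resize(im[100:260,230:430],None,fx=3.6,fy=3.6,interpolation=cv2.INTER_CUBIC))
E
```

```text
t 4.383 pos [ 0.5646 -0.2011  0.1662] F [ 0.69  0.26 -2.03] M [0.   0.01 0.04] w 0.0256 tilt [-1.5e-03  5.0e-04 -1.0e+00] yaw y -44.66
shift [ 253.2 -156.5   -3.8]
```

View pics/w3.png

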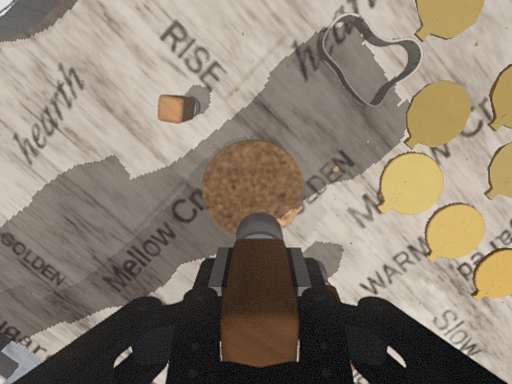

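View pics/s3.png

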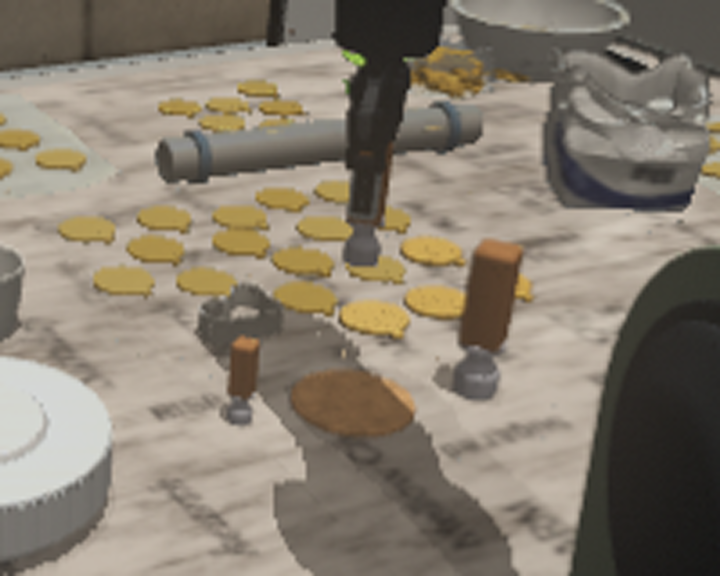

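Run:
```python
from h import *
s=ctrl.observe();R=cv2.Rodrigues(s['tcp_rot'])[0]
for dx in (.010,.012,.014,.016,.018):
  a=np.linspace(0,6.28,100)
  P=[s['position']+R@[dx-.014+.014*np.cos(k),.014*np.sin(k),.0428-h] for k in a for h in (0,.01)]
  p=proj('wrist',P); print(dx,p[:,1].min().round(1),p[:,0].min().round(1),p[:,0].max().round(1))
im=cv2.imread('pics/w3.png'); cv2.imwrite('pics/w3c.png',cv2.resize(im[195:255,220:300],None,fx=8,fy=8,interpolation=cv2.INTER_CUBIC))
```

```text
0.01 215.3 235.9 283.5
0.012 212.2 235.8 283.6
0.014 209.0 235.7 283.6
0.016 205.9 235.6 283.7
0.018 202.7 235.6 283.8
```

View pics/w3c.png

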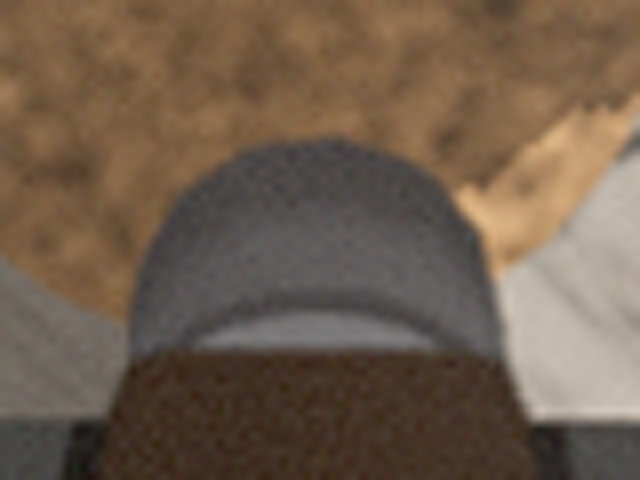

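>>> {"method": "jog_arm", "body": {"translation": [[10,-6,0],[32,-20,0],[60,-37,0],[88,-54,0],[116,-71,0],[144,-88,0],[172,-106,0],[200,-123,0],[225,-138,0],[243,-149,0],[252,-155,0],[254.7,-156.5,0]], "roll": [0,0,0,0,0,0,0,0,0,0,0,0]}}

```text
time: 5.48
position: [0.6325, 0.0929, 0.1668]
tcp_rot: [-2.896, -1.215, 0.0]
contact_force: [0.1, 0.3, -1.9]
gripper_width: 0.0255
```

>>> {"method": "jog_arm", "body": {"translation": [[0,0,5],[0,0,15],[0,0,25],[0,0,32],[0,0,36],[0,0,36],[0,0,36]], "roll": [0,0,0,0,0,0,0]}}

```text
time: 6.07
position: [0.6328, 0.0896, 0.1311]
tcp_rot: [-2.899, -1.21, 0.001]
contact_force: [0.2, 0.3, -1.5]
gripper_width: 0.0255
```

```bash
python3 st.py .6324 .0901 .12
python3 - <<'E'
from h import *
im=ctrl.get_image('wrist'); cv2.imwrite('pics/w4.png',im)
im=ctrl.get_image('scene'); cv2.imwrite('pics/s4.png',cv2.resize(im[130:260,160:300],None,fx=5,fy=4.5,interpolation=cv2.INTER_CUBIC))
E
```

```text
t 6.067 pos [0.6328 0.0896 0.1311] F [ 0.22  0.26 -1.55] M [-0.04  0.01 -0.01] w 0.0255 tilt [-4.e-04 -0.e+00 -1.e+00] yaw y -44.69
shift [ 0.1 -0.7 11.1]
```

View pics/w4.png

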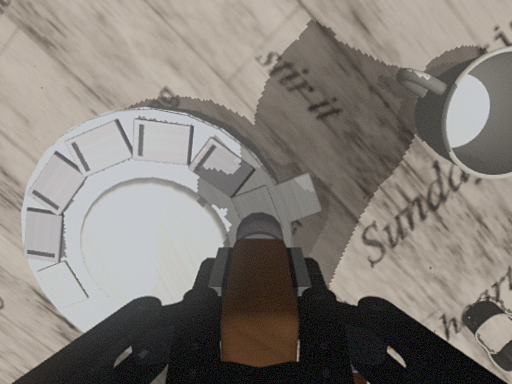

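View pics/s4.png

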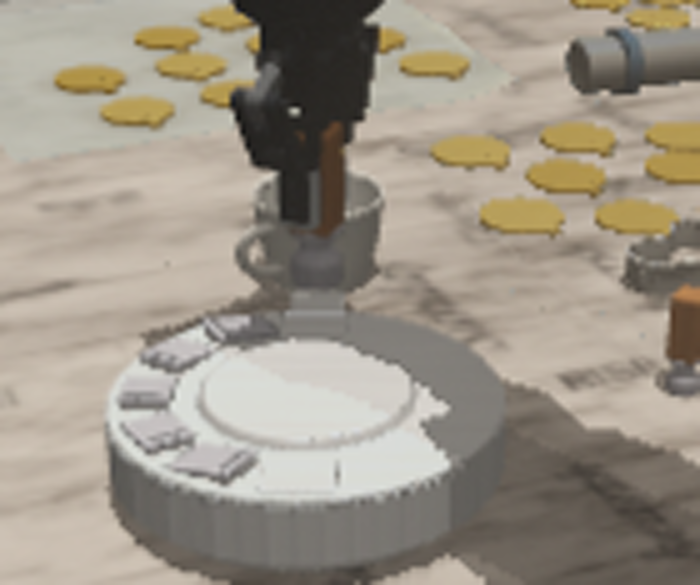

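Run:
```python
from h import *
im=cv2.imread('pics/w4.png'); c=(0.558,0.121)
def rect(a,z,yaw=-23.6):
  th=np.radians(a+yaw); m=np.array([c[0]+.08*np.cos(th),c[1]+.08*np.sin(th)]);t=np.array([-np.sin(th),np.cos(th)]);r=np.array([np.cos(th),np.sin(th)])
  return [[*(m+t*i*.0175+r*j*.013),z] for i,j in((-1,-1),(-1,1),(1,1),(1,-1))]
for a in range(0,181,30):
  p=proj('wrist',rect(a,.0615)).astype(np.float32)
  cv2.polylines(im,[np.int32(p*16).reshape(-1,1,2)],True,(0,0,255),1,cv2.LINE_AA,4)
th=np.linspace(0,6.28,100)
for r,z in ((.1,.060),(.056,.065)):
  p=proj('wrist',np.c_[c[0]+r*np.cos(th),c[1]+r*np.sin(th),th*0+z]); cv2.polylines(im,[np.int32(p*16).reshape(-1,1,2)],True,(0,255,0),1,cv2.LINE_AA,4)
cv2.imwrite('pics/w4p.png',cv2.resize(im[90:340,10:340],None,fx=2.4,fy=2.4,interpolation=cv2.INTER_CUBIC))
```

```text
(no output)
```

View pics/w4p.png

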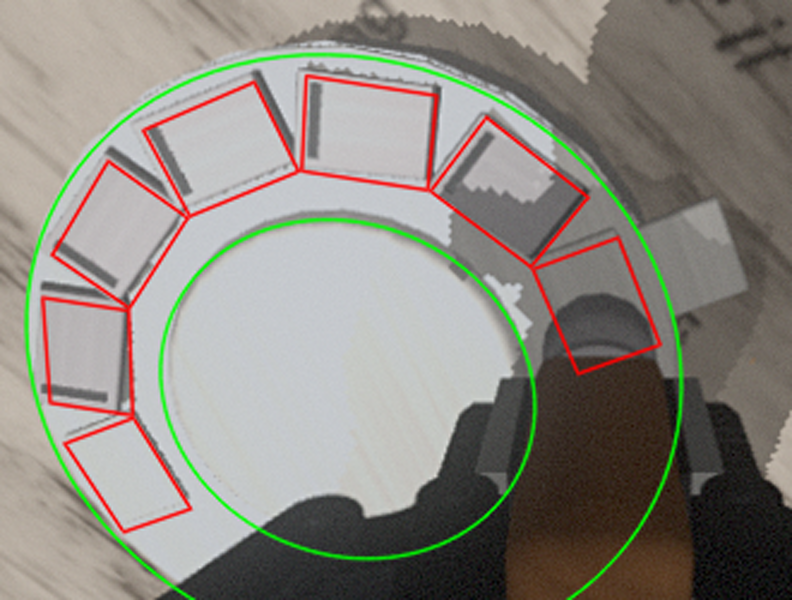

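>>> {"method": "jog_arm", "body": {"translation": [[0,-0.7,4],[0,-0.7,10],[0,-0.7,16],[0,-0.7,20],[0,-0.7,22],[0,-0.7,22],[0,-0.7,22]], "roll": [0,0,0,0,0,0,0]}}

```text
time: 6.75
position: [0.6323, 0.0904, 0.1092]
tcp_rot: [-2.899, -1.211, 0.0]
contact_force: [0.5, 0.1, -2.3]
gripper_width: 0.0254
```

```bash
python3 st.py .6324 .0901 .104
```

```text
t 6.75 pos [0.6323 0.0904 0.1092] F [ 0.53  0.09 -2.3 ] M [ 0.01  0.   -0.05] w 0.0254 tilt [-2.e-04 -0.e+00 -1.e+00] yaw y -44.66
shift [-0.2  0.2  5.2]
```

>>> {"method": "jog_arm", "body": {"translation": [[0,0,1],[0,0,2],[0,0,3],[0,0,3]], "roll": [0,0,0,0]}}

```text
time: 7.08
position: [0.6323, 0.0904, 0.1062]
tcp_rot: [-2.899, -1.211, 0.0]
contact_force: [-0.2, 0.3, -2.1]
gripper_width: 0.0257
```

>>> {"method": "jog_arm", "body": {"translation": [[0,0,0.5],[0,0,1],[0,0,1],[0,0,1]], "roll": [0,0,0,0]}}

```text
time: 7.42
position: [0.6324, 0.0904, 0.1053]
tcp_rot: [-2.899, -1.211, 0.0]
contact_force: [0.2, -0.4, -1.4]
gripper_width: 0.0255
```

>>> {"method": "jog_arm", "body": {"translation": [[0,0,0.5],[0,0,1],[0,0,1],[0,0,1]], "roll": [0,0,0,0]}}

```text
time: 7.75
position: [0.6324, 0.0904, 0.1043]
tcp_rot: [-2.899, -1.211, 0.0]
contact_force: [0.6, -0.1, -1.1]
gripper_width: 0.0253
```

>>> {"method": "jog_arm", "body": {"translation": [[0,0,0.5],[0,0,1],[0,0,1],[0,0,1]], "roll": [0,0,0,0]}}

```text
time: 8.08
position: [0.6325, 0.0904, 0.1034]
tcp_rot: [2.899, 1.211, 0.0]
contact_force: [-0.9, 0.0, 1.6]
gripper_width: 0.0255
```

>>> {"method": "jog_arm", "body": {"translation": [[0,0,0.5],[0,0,1],[0,0,1],[0,0,1]], "roll": [0,0,0,0]}}

```text
time: 8.42
position: [0.6325, 0.0904, 0.1025]
tcp_rot: [2.899, 1.211, 0.0]
contact_force: [-1.6, 0.6, 5.1]
gripper_width: 0.0254
```

```bash
cat > arc.py <<'E'
# usage arc.py a0 a1 n : rows from angle a0 to a1 in tool axes, relative to commanded pose at a0
from h import *
import sys
a0,a1,n=float(sys.argv[1]),float(sys.argv[2]),int(sys.argv[3])
s=ctrl.observe();R=cv2.Rodrigues(s['tcp_rot'])[0]
c=np.array([.558,.121]); off=R[:2,0]*.0015
P=lambda a:np.array([c[0]+.08*np.cos(np.radians(a-23.6)),c[1]+.08*np.sin(np.radians(a-23.6)),0])
p=s['position'][:2]-off-c
print('t',round(s['time'],2),'foot r',np.hypot(*p).round(4),'ang',(np.degrees(np.arctan2(p[1],p[0]))+23.6)%360,'z',s['position'][2].round(4),'F',s['contact_force'].round(1),'R err',R[:,2].round(4))
print([[round(float(v),1) for v in ((R.T@(P(a0+(a1-a0)*k/n)-P(a0)))*1000)] for k in range(1,n+1)])
E
python3 arc.py 0 18 8
```

```text
t 8.42 foot r 0.08 ang 0.2539626677098603 z 0.1025 F [-1.6  0.6  5.1] R err [ 2.e-04  1.e-04 -1.e+00]
[[2.9, -1.2, 0.0], [5.8, -2.5, 0.0], [8.6, -3.9, 0.0], [11.3, -5.4, 0.0], [14.0, -7.0, 0.0], [16.6, -8.8, 0.0], [19.2, -10.6, 0.0], [21.7, -12.5, 0.0]]
```

>>> {"method": "jog_arm", "body": {"translation": [[0,0,0.3],[0,0,0.6],[0,0,0.6]], "roll": [0,0,0]}}

```text
time: 8.67
position: [0.6325, 0.0904, 0.102]
tcp_rot: [2.899, 1.211, 0.001]
contact_force: [-1.6, 0.1, 7.0]
gripper_width: 0.0254
```

>>> {"method": "jog_arm", "body": {"translation": [[1.5,-0.6,0],[4.3,-1.8,0],[7.2,-3.2,0],[10,-4.6,0],[12.7,-6.2,0],[15.3,-7.9,0],[18,-9.7,0],[21.7,-12.5,0]], "roll": [0,0,0,0,0,0,0,0]}}

```text
time: 9.33
position: [0.6393, 0.1128, 0.1021]
tcp_rot: [2.898, 1.208, 0.0]
contact_force: [-0.2, -5.4, 7.0]
gripper_width: 0.0253
```

```bash
python3 arc.py 18 36 8
```

```text
t 9.33 foot r 0.0808 ang 17.03259397961574 z 0.1021 F [-0.2 -5.4  7. ] R err [ 8.0e-04 -1.9e-03 -1.0e+00]
[[2.4, -2.0, -0.0], [4.7, -4.2, -0.0], [6.9, -6.4, -0.0], [9.1, -8.7, -0.0], [11.1, -11.0, -0.0], [13.1, -13.5, -0.0], [14.9, -16.0, -0.0], [16.7, -18.6, -0.0]]
```

>>> {"method": "jog_arm", "body": {"translation": [[2.4,-2,0],[4.7,-4.2,0],[6.9,-6.4,0.1],[9.1,-8.7,0.1],[11.1,-11,0.2],[13.1,-13.5,0.2],[14.9,-16,0.2],[16.7,-18.6,0.2]], "roll": [0,0,0,0,0,0,0,0]}}

```text
time: 10.0
position: [0.6377, 0.1392, 0.1018]
tcp_rot: [2.898, 1.21, 0.001]
contact_force: [0.7, -3.8, 7.2]
gripper_width: 0.0254
```

```bash
python3 arc.py 36 54 8;python3 - <<'E'
from h import *
im=ctrl.get_image('scene'); cv2.imwrite('pics/s5.png',cv2.resize(im[130:260,160:300],None,fx=5,fy=4.5,interpolation=cv2.INTER_CUBIC))
im=ctrl.get_image('wrist'); cv2.imwrite('pics/w5.png',im)
E
```

```text
t 10.0 foot r 0.0805 ang 35.85600114501601 z 0.1018 F [ 0.7 -3.8  7.2] R err [ 9.e-04 -5.e-04 -1.e+00]
[[1.7, -2.7, -0.0], [3.2, -5.4, -0.0], [4.6, -8.2, -0.0], [6.0, -11.0, -0.0], [7.2, -13.9, -0.0], [8.3, -16.9, -0.0], [9.3, -19.9, -0.0], [10.1, -22.9, -0.0]]
```

View pics/s5.png

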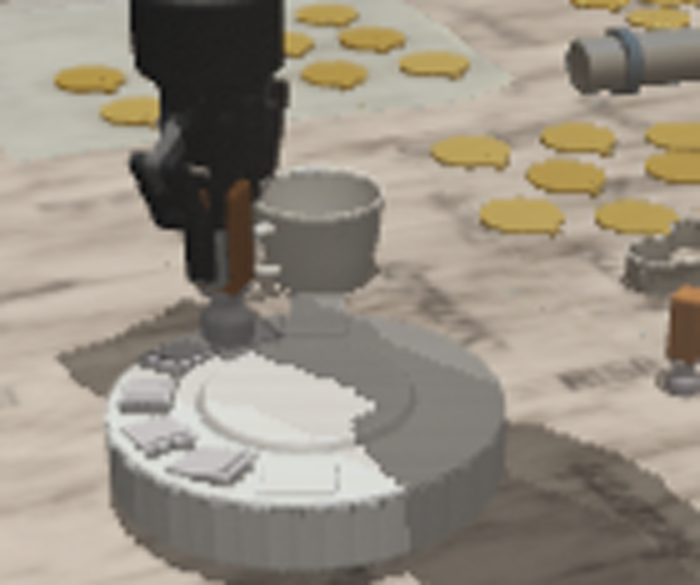

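View pics/w5.png

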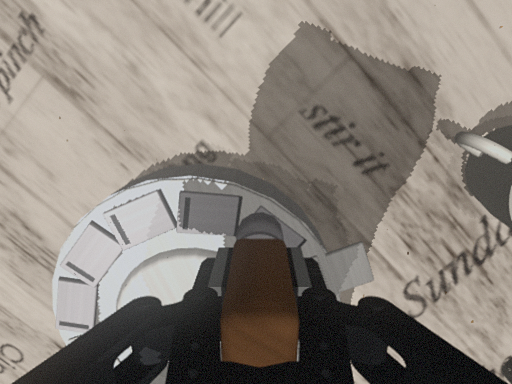

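>>> {"method": "jog_arm", "body": {"translation": [[1.7,-2.7,0],[3.2,-5.4,0],[4.6,-8.2,0],[6,-11,0],[7.2,-13.9,0],[8.3,-16.9,0],[9.3,-19.9,0],[10.1,-22.9,0]], "roll": [0,0,0,0,0,0,0,0]}}

```text
time: 10.77
position: [0.6285, 0.1627, 0.1018]
tcp_rot: [2.899, 1.21, 0.001]
contact_force: [1.4, -3.2, 5.6]
gripper_width: 0.0255
```

```bash
python3 arc.py 54 72 8
```

```text
t 10.77 foot r 0.0805 ang 53.906592668846024 z 0.1018 F [ 1.4 -3.2  5.6] R err [ 1.1e-03 -2.0e-04 -1.0e+00]
[[0.7, -3.1, -0.0], [1.4, -6.1, -0.0], [1.9, -9.2, -0.0], [2.3, -12.3, -0.0], [2.5, -15.5, -0.0], [2.7, -18.6, -0.0], [2.7, -21.8, -0.0], [2.6, -24.9, -0.0]]
```

>>> {"method": "jog_arm", "body": {"translation": [[0.7,-3.1,0.2],[1.4,-6.1,0.4],[1.9,-9.2,0.5],[2.3,-12.3,0.5],[2.5,-15.5,0.5],[2.7,-18.6,0.5],[2.7,-21.8,0.5],[2.6,-24.9,0.5]], "roll": [0,0,0,0,0,0,0,0]}}

```text
time: 11.43
position: [0.6135, 0.182, 0.1018]
tcp_rot: [2.898, 1.21, 0.004]
contact_force: [6.9, -4.1, 10.5]
gripper_width: 0.0259
```

```bash
python3 arc.py 72 90 8
```

```text
t 11.43 foot r 0.0809 ang 71.35624280173627 z 0.1018 F [ 6.9 -4.1 10.5] R err [ 0.0029  0.     -1.    ]
[[-0.2, -3.1, -0.0], [-0.6, -6.3, -0.0], [-1.1, -9.4, -0.0], [-1.7, -12.4, -0.0], [-2.4, -15.5, -0.0], [-3.2, -18.5, -0.0], [-4.2, -21.5, -0.1], [-5.2, -24.5, -0.1]]
```

>>> {"method": "jog_arm", "body": {"translation": [[-0.2,-3.1,-0.2],[-0.6,-6.3,-0.2],[-1.1,-9.4,-0.2],[-1.7,-12.4,-0.2],[-2.4,-15.5,-0.1],[-3.2,-18.5,0],[-4.2,-21.5,0],[-5.2,-24.5,0]], "roll": [0,0,0,0,0,0,0,0]}}

```text
time: 12.1
position: [0.592, 0.196, 0.1016]
tcp_rot: [2.899, 1.21, 0.004]
contact_force: [3.8, -2.2, 8.1]
gripper_width: 0.0253
```

```bash
python3 arc.py 90 108 8;python3 - <<'E'
from h import *
im=ctrl.get_image('scene'); cv2.imwrite('pics/s6.png',cv2.resize(im[130:260,160:300],None,fx=5,fy=4.5,interpolation=cv2.INTER_CUBIC))
im=ctrl.get_image('wrist'); cv2.imwrite('pics/w6.png',im)
E
```

```text
t 12.1 foot r 0.0809 ang 89.59922993978572 z 0.1016 F [ 3.8 -2.2  8.1] R err [ 2.2e-03  6.0e-04 -1.0e+00]
[[-1.2, -2.9, -0.0], [-2.5, -5.8, -0.0], [-3.9, -8.6, -0.0], [-5.4, -11.3, -0.0], [-7.0, -14.0, -0.0], [-8.8, -16.6, -0.0], [-10.6, -19.2, -0.0], [-12.5, -21.7, -0.0]]
```

View pics/s6.png

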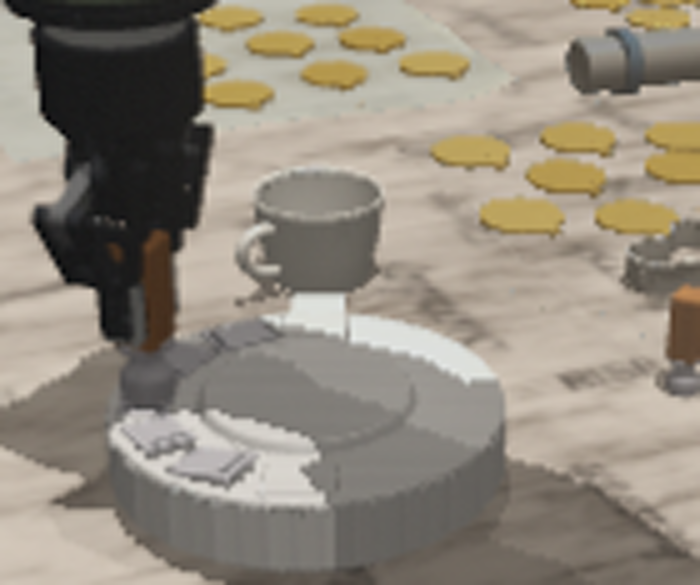

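View pics/w6.png

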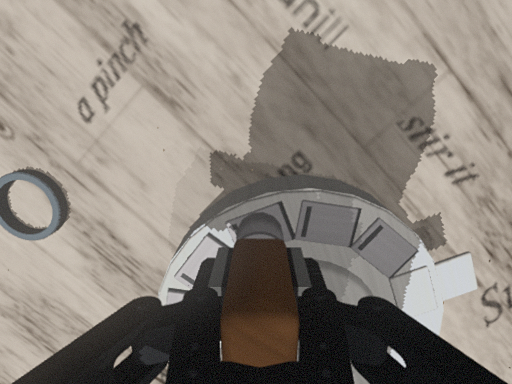

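>>> {"method": "jog_arm", "body": {"translation": [[-1.2,-2.9,0],[-2.5,-5.8,0],[-3.9,-8.6,0],[-5.4,-11.3,0],[-7,-14,-0.1],[-8.8,-16.6,-0.1],[-10.6,-19.2,-0.1],[-12.5,-21.7,-0.1]], "roll": [0,0,0,0,0,0,0,0]}}

```text
time: 12.87
position: [0.5679, 0.2026, 0.1018]
tcp_rot: [-2.899, -1.211, -0.005]
contact_force: [3.7, -0.5, 6.4]
gripper_width: 0.025
```

```bash
python3 arc.py 108 126 8
```

```text
t 12.87 foot r 0.081 ang 107.31093183435814 z 0.1018 F [ 3.7 -0.5  6.4] R err [ 0.0027  0.0012 -1.    ]
[[-2.0, -2.4, -0.0], [-4.1, -4.7, -0.0], [-6.4, -7.0, -0.0], [-8.7, -9.1, -0.0], [-11.0, -11.1, -0.0], [-13.5, -13.1, -0.1], [-16.0, -15.0, -0.1], [-18.6, -16.7, -0.1]]
```

>>> {"method": "jog_arm", "body": {"translation": [[-2,-2.4,0.1],[-4.1,-4.7,0.2],[-6.4,-7,0.2],[-8.7,-9.1,0.2],[-11,-11.1,0.2],[-13.5,-13.1,0.2],[-16,-15,0.2],[-18.6,-16.7,0.2]], "roll": [0,0,0,0,0,0,0,0]}}

```text
time: 13.53
position: [0.5428, 0.2014, 0.1016]
tcp_rot: [-2.898, -1.211, -0.004]
contact_force: [4.4, 1.5, 6.6]
gripper_width: 0.0255
```

```bash
python3 arc.py 126 144 8
```

```text
t 13.53 foot r 0.081 ang 125.17175241751943 z 0.1016 F [4.4 1.5 6.6] R err [ 0.0025  0.0015 -1.    ]
[[-2.7, -1.7, -0.0], [-5.4, -3.2, -0.0], [-8.2, -4.6, -0.0], [-11.0, -6.0, -0.0], [-13.9, -7.2, -0.0], [-16.9, -8.3, -0.1], [-19.9, -9.3, -0.1], [-22.9, -10.2, -0.1]]
```

>>> {"method": "jog_arm", "body": {"translation": [[-2.7,-1.7,0.1],[-5.4,-3.2,0.1],[-8.2,-4.6,0.1],[-11,-6,0.1],[-13.9,-7.2,0.1],[-16.9,-8.3,0.1],[-19.9,-9.3,0.1],[-22.9,-10.2,0.1]], "roll": [0,0,0,0,0,0,0,0]}}

```text
time: 14.2
position: [0.5196, 0.1926, 0.1015]
tcp_rot: [-2.898, -1.211, -0.005]
contact_force: [5.1, 1.1, 7.6]
gripper_width: 0.0253
```

```bash
python3 arc.py 144 162 8;python3 - <<'E'
from h import *
im=ctrl.get_image('scene'); cv2.imwrite('pics/s7.png',cv2.resize(im[130:260,160:300],None,fx=5,fy=4.5,interpolation=cv2.INTER_CUBIC))
im=ctrl.get_image('wrist'); cv2.imwrite('pics/w7.png',im)
E
```

```text
t 14.2 foot r 0.0808 ang 142.8393261119438 z 0.1015 F [5.1 1.1 7.6] R err [ 0.0028  0.002  -1.    ]
[[-3.1, -0.8, -0.0], [-6.1, -1.4, -0.0], [-9.2, -1.9, -0.0], [-12.3, -2.3, -0.0], [-15.5, -2.5, -0.1], [-18.6, -2.7, -0.1], [-21.8, -2.7, -0.1], [-24.9, -2.6, -0.1]]
```

View pics/s7.png

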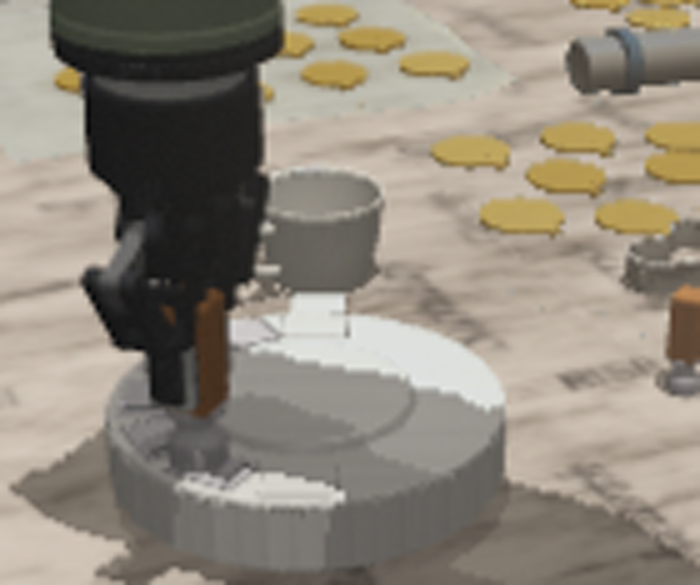

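View pics/w7.png

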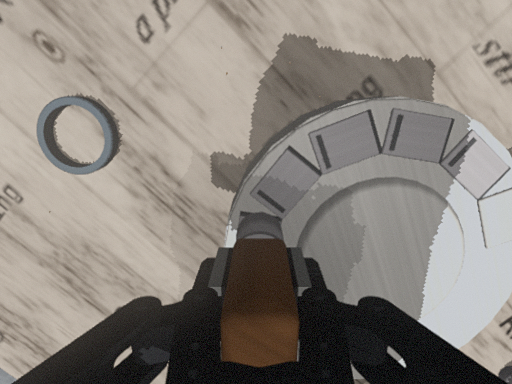

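>>> {"method": "jog_arm", "body": {"translation": [[-3.1,-0.8,0],[-6.1,-1.4,0],[-9.2,-1.9,0.1],[-12.3,-2.3,0.1],[-15.5,-2.5,0.1],[-18.6,-2.7,0.1],[-21.8,-2.7,0.1],[-24.9,-2.6,0.1]], "roll": [0,0,0,0,0,0,0,0]}}

```text
time: 14.97
position: [0.5002, 0.1769, 0.1014]
tcp_rot: [-2.898, -1.211, -0.005]
contact_force: [2.7, 5.1, 9.4]
gripper_width: 0.0253
```

```bash
python3 arc.py 162 180 8
```

```text
t 14.97 foot r 0.0804 ang 160.60947191746337 z 0.1014 F [2.7 5.1 9.4] R err [ 0.0028  0.0023 -1.    ]
[[-3.1, 0.2, -0.0], [-6.3, 0.6, -0.0], [-9.4, 1.1, -0.0], [-12.4, 1.6, -0.0], [-15.5, 2.4, -0.1], [-18.5, 3.2, -0.1], [-21.5, 4.1, -0.1], [-24.5, 5.2, -0.1]]
```

>>> {"method": "jog_arm", "body": {"translation": [[-3.1,0.2,0],[-6.3,0.6,0],[-9.4,1.1,0],[-12.4,1.6,0],[-15.5,2.4,0],[-18.5,3.2,0],[-21.5,4.1,0],[-23.5,4.8,0]], "roll": [0,0,0,0,0,0,0,0]}}

```text
time: 15.63
position: [0.4872, 0.157, 0.1015]
tcp_rot: [-2.897, -1.211, -0.006]
contact_force: [1.6, 5.1, 10.9]
gripper_width: 0.0255
```

```bash
python3 arc.py 180 180 1;python3 - <<'E'
from h import *
im=ctrl.get_image('wrist'); cv2.imwrite('pics/w8.png',im)
E
```

```text
t 15.63 foot r 0.0799 ang 177.67070630231765 z 0.1015 F [ 1.6  5.1 10.9] R err [ 0.003   0.0026 -1.    ]
[[0.0, 0.0, 0.0]]
```

View pics/w8.png

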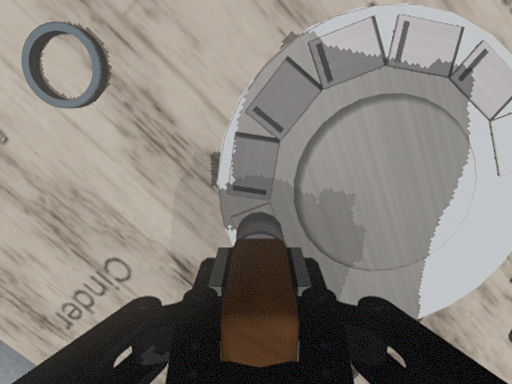

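>>> {"method": "jog_arm", "body": {"translation": [[0,0,-1],[0,0,-3],[0,0,-6],[0,0,-10],[0,0,-18],[0,0,-30],[0,0,-42],[0,0,-52],[0,0,-58],[0,0,-60],[0,0,-60],[0,0,-60]], "roll": [0,0,0,0,0,0,0,0,0,0,0,0]}}

```text
time: 16.68
position: [0.4859, 0.1554, 0.1604]
tcp_rot: [-2.899, -1.211, 0.001]
contact_force: [0.8, -0.1, -2.8]
gripper_width: 0.0254
```

```bash
python3 - <<'E'
from h import *
im=ctrl.get_image('wrist'); cv2.imwrite('pics/w9.png',im)
im=ctrl.get_image('scene'); cv2.imwrite('pics/s9.png',cv2.resize(im[170:260,170:280],None,fx=7,fy=6.5,interpolation=cv2.INTER_CUBIC))
E
python3 st.py .565 -.202 .168
```

```text
t 16.783 pos [0.4858 0.1554 0.1602] F [-0.37 -0.51 -2.33] M [-0.02  0.02  0.02] w 0.0256 tilt [-8.e-04 -3.e-04 -1.e+00] yaw y -44.66
shift [-198.6  307.5   -7.8]
```

View pics/w9.png

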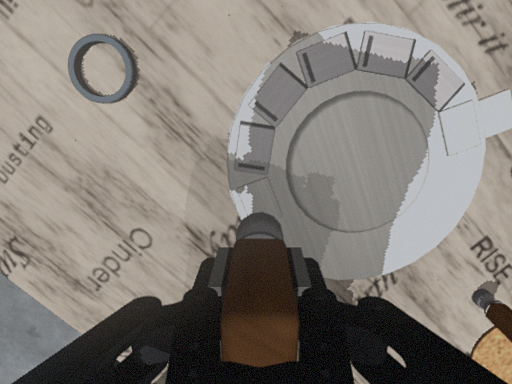

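View pics/s9.png

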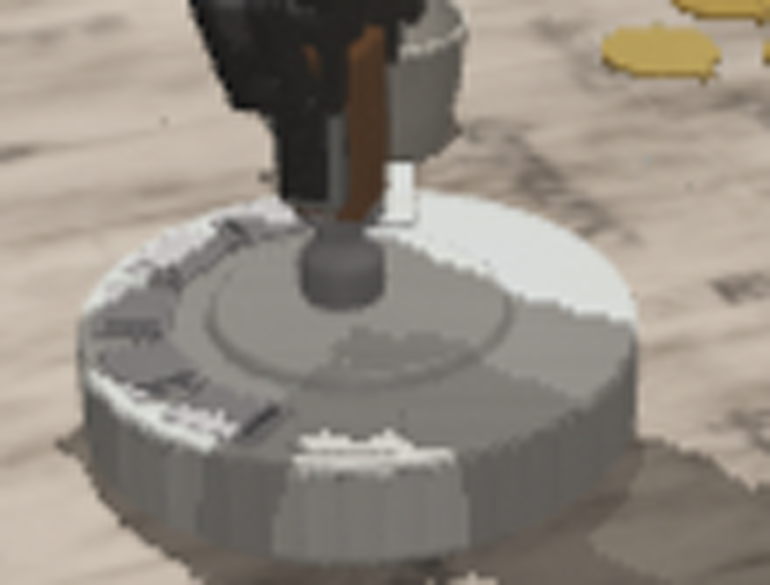

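>>> {"method": "jog_arm", "body": {"translation": [[-6,9,-3],[-20,30,-6],[-39,58,-8],[-59,87,-8],[-79,116,-8],[-99,145,-8],[-119,175,-8],[-139,204,-8],[-159,234,-8],[-179,264,-8],[-195,288,-8],[-202,298,-8]], "roll": [0,0,0,0,0,0,0,0,0,0,0,0]}}

```text
time: 17.78
position: [0.5555, -0.2031, 0.1683]
tcp_rot: [2.901, 1.204, -0.002]
contact_force: [0.0, -1.1, -2.3]
gripper_width: 0.0252
```

>>> {"method": "jog_arm", "body": {"translation": [[-2,3,0],[-2.3,3.4,5],[-2.3,3.4,20],[-2.3,3.4,40],[-2.3,3.4,60],[-2.3,3.4,75],[-2.3,3.4,85],[-2.3,3.4,90],[-2.3,3.4,90],[-2.3,3.4,90]], "roll": [0,0,0,0,0,0,0,0,0,0]}}

```text
time: 18.62
position: [0.5571, -0.2013, 0.0792]
tcp_rot: [2.898, 1.212, 0.001]
contact_force: [-0.1, -0.2, -1.7]
gripper_width: 0.025
```

```bash
python3 st.py .554 -.202 .048
python3 - <<'E'
from h import *
im=ctrl.get_image('wrist'); cv2.imwrite('pics/w10.png',im)
im=ctrl.get_image('scene'); cv2.imwrite('pics/s10.png',cv2.resize(im[120:260,240:420],None,fx=4,fy=4,interpolation=cv2.INTER_CUBIC))
E
```

```text
t 18.617 pos [ 0.5571 -0.2013  0.0792] F [-0.11 -0.23 -1.69] M [-0.03  0.03  0.01] w 0.025 tilt [ 4.e-04  0.e+00 -1.e+00] yaw y -44.63
shift [-2.7 -1.7 31.1]
```

View pics/w10.png

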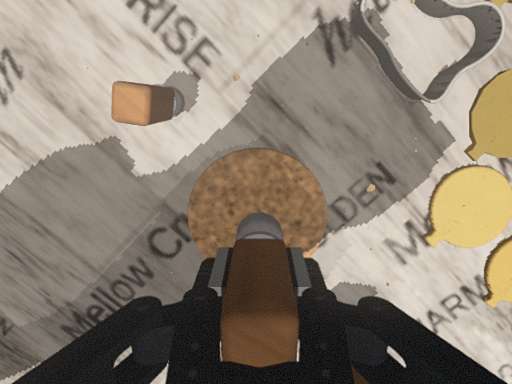

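View pics/s10.png

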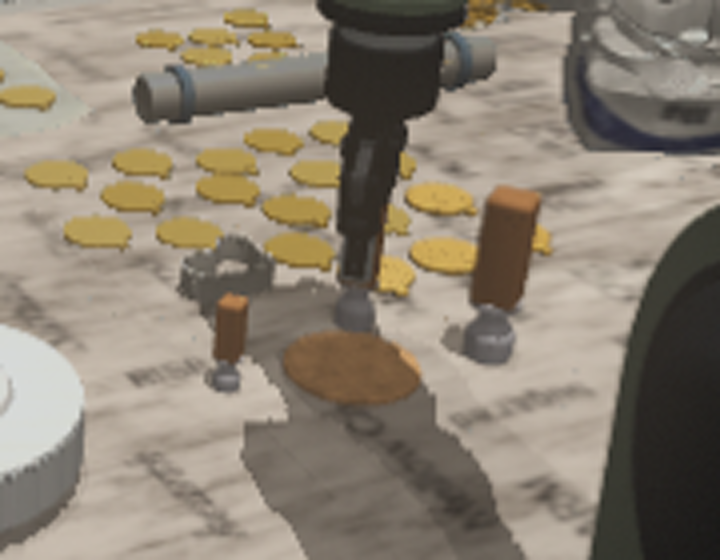

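>>> {"method": "jog_arm", "body": {"translation": [[-1,-0.5,5],[-2,-1,12],[-2,-1,19],[-2,-1,25],[-2,-1,28],[-2,-1,29],[-2,-1,29],[-2,-1,29]], "roll": [0,0,0,0,0,0,0,0]}}

```text
time: 19.38
position: [0.5548, -0.2024, 0.0498]
tcp_rot: [2.899, 1.211, 0.0]
contact_force: [0.2, 0.3, -2.2]
gripper_width: 0.0252
```

>>> {"method": "jog_arm", "body": {"translation": [[0,0,0.4],[0,0,0.8],[0,0,1.2],[0,0,1.2]], "roll": [0,0,0,0]}}

```text
time: 19.72
position: [0.5547, -0.2024, 0.0485]
tcp_rot: [2.899, 1.211, 0.0]
contact_force: [-0.6, 0.1, -2.5]
gripper_width: 0.0251
```

>>> {"method": "jog_arm", "body": {"translation": [[0,0,0.3],[0,0,0.6],[0,0,0.6]], "roll": [0,0,0]}}

```text
time: 19.97
position: [0.5547, -0.2024, 0.0479]
tcp_rot: [-2.899, -1.211, -0.0]
contact_force: [-0.0, 0.3, -1.5]
gripper_width: 0.0252
```

>>> {"method": "jog_arm", "body": {"translation": [[0,0,0.3],[0,0,0.5],[0,0,0.5]], "roll": [0,0,0]}}

```text
time: 20.22
position: [0.5548, -0.2024, 0.0478]
tcp_rot: [2.899, 1.211, 0.0]
contact_force: [-3.2, 0.4, 6.5]
gripper_width: 0.0254
```

>>> {"method": "jog_arm", "body": {"translation": [[0,0,0.3],[0,0,0.5],[0,0,0.5]], "roll": [0,0,0]}}

```text
time: 20.47
position: [0.5549, -0.2024, 0.0478]
tcp_rot: [2.899, 1.21, 0.0]
contact_force: [-4.2, 1.6, 16.2]
gripper_width: 0.0254
```

>>> {"method": "jog_arm", "body": {"translation": [[0,0,-0.5],[0,0,-0.8],[0,0,-0.8]], "roll": [0,0,0]}}

```text
time: 20.72
position: [0.5548, -0.2024, 0.0479]
tcp_rot: [2.899, 1.211, 0.0]
contact_force: [-1.5, -0.0, 4.1]
gripper_width: 0.0252
```

>>> {"method": "jog_arm", "body": {"translation": [[0,0,0],[0,0,0],[0,0,0],[0,0,0],[0,0,0],[0,0,0],[0,0,0],[0,0,0]], "roll": [0,0,0,0,0,0,0,0], "gripper": 60}}

```text
time: 21.38
position: [0.5547, -0.2024, 0.0477]
tcp_rot: [-2.899, -1.211, 0.0]
contact_force: [0.1, 0.2, -0.2]
gripper_width: 0.0601
```

```bash
python3 st.py
python3 - <<'E'
from h import *
im=ctrl.get_image('wrist'); cv2.imwrite('pics/w11.png',im)
E
```

```text
t 21.383 pos [ 0.5547 -0.2024  0.0477] F [ 0.14  0.18 -0.16] M [ 0.02 -0.03  0.05] w 0.0601 tilt [-0.  0. -1.] yaw y -44.66
```

View pics/w11.png

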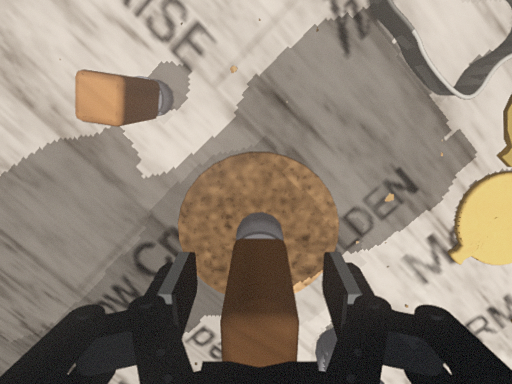

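Released, with clearance on both sides. Lift straight up and back off so the cameras can see the tub and the presser.

>>> {"method": "jog_arm", "body": {"translation": [[0,0,-5],[0,0,-15],[0,0,-35],[0,0,-60],[0,0,-90],[0,0,-120],[0,0,-150],[0,0,-180],[0,0,-210],[0,0,-235],[0,0,-250],[0,0,-250]], "roll": [0,0,0,0,0,0,0,0,0,0,0,0]}}

```text
time: 22.43
position: [0.5557, -0.2026, 0.3023]
tcp_rot: [2.896, 1.209, 0.007]
contact_force: [0.6, -1.0, 0.5]
gripper_width: 0.0603
```

>>> {"method": "jog_arm", "body": {"translation": [[-10,0,0],[-30,0,0],[-60,0,0],[-90,0,0],[-120,0,0],[-150,0,0],[-175,0,0],[-190,0,0],[-200,0,0],[-200,0,0],[-200,0,0]], "roll": [0,0,0,0,0,0,0,0,0,0,0]}}

```text
time: 23.35
position: [0.4141, -0.3443, 0.2974]
tcp_rot: [-2.899, -1.21, 0.0]
contact_force: [0.9, 0.2, 0.4]
gripper_width: 0.0595
```

```bash
python3 st.py
python3 - <<'E'
from h import *
t=ctrl.get_image('top'); cv2.imwrite('pics/t12.png',t)
s=ctrl.get_image('scene'); cv2.imwrite('pics/s12.png',s)
w=ctrl.get_image('wrist'); cv2.imwrite('pics/w12.png',w)
a=cv2.resize(s[155:260,170:390],None,fx=3.6,fy=3.6,interpolation=cv2.INTER_CUBIC)
cv2.imwrite('pics/s12c.png',a)
cv2.imwrite('pics/t12c.png',cv2.resize(t[125:255,175:395],None,fx=3.6,fy=3.6,interpolation=cv2.INTER_CUBIC))
E
```

```text
t 23.35 pos [ 0.4141 -0.3443  0.2974] F [0.92 0.23 0.35] M [ 0.01 -0.01 -0.06] w 0.0595 tilt [-3.e-04  5.e-04 -1.e+00] yaw y -44.68
```

View pics/s12c.png

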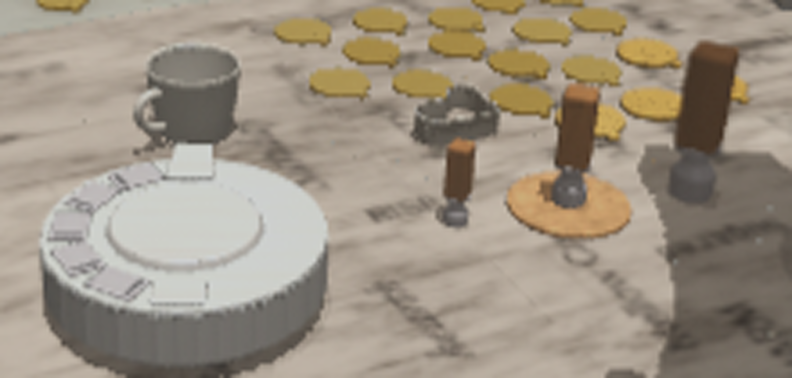

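View pics/t12c.png

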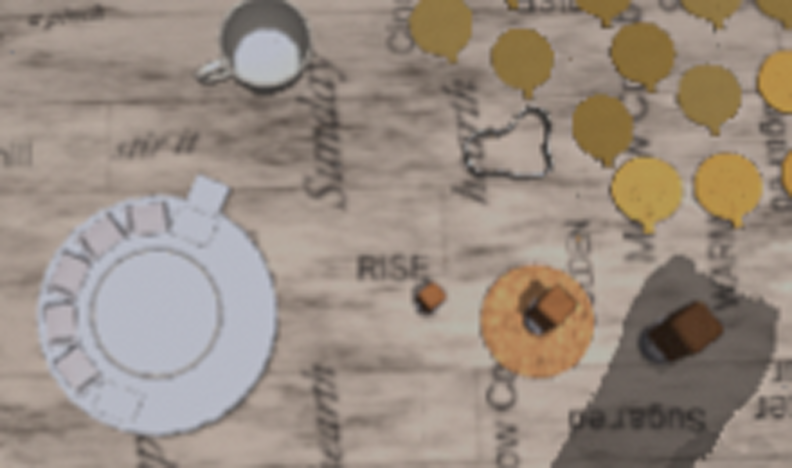

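Run:
```python
from h import *
t=cv2.imread('pics/t12.png');s=cv2.imread('pics/s12.png')
f=8;x0,y0=300,190
b=cv2.resize(t[190:235,300:350],None,fx=f,fy=f,interpolation=cv2.INTER_CUBIC);cv2.imwrite('pics/t12p.png',b)
hb=cv2.cvtColor(b,cv2.COLOR_BGR2HSV)
m=((hb[...,2]>95)&(hb[...,2]<166)&(hb[...,1]>138)).astype(np.uint8);m=cv2.morphologyEx(m,cv2.MORPH_OPEN,np.ones((11,11)))
c=max(cv2.findContours(m,0,2)[0],key=cv2.contourArea);r=cv2.minAreaRect(c);print(r)
P=plane('top',(np.float64(cv2.boxPoints(r))+.5)/f-.5+[x0,y0],.105);print('handle top',P.mean(0))
q=P.mean(0)
print('predicted in scene: top, foot-bottom, if upright',proj('scene',[q,[q[0],q[1],.005]]),'top: ',proj('top',[[q[0],q[1],.005]]))
# diffs of bystanders
for n,A,B in (('top',cv2.imread('pics/top0.png'),t),):
  d=cv2.absdiff(A,B).max(2); 
  for nm,(u,v,w,h) in dict(mug=(228,120,36,36),bell=(303,148,30,30),ring=(145,232,24,26),small=(286,198,18,18)).items(): print(nm,d[v:v+h,u:u+w].max(),d[v:v+h,u:u+w].mean().round(2))
cv2.imwrite('pics/s12p.png',cv2.resize(s[170:225,300:350],None,fx=10,fy=10,interpolation=cv2.INTER_CUBIC))
```

```text
((237.28231811523438, 156.33155822753906), (69.81734466552734, 67.66007995605469), 41.82017135620117)
handle top [ 0.55422651 -0.20260533  0.105     ]
predicted in scene: top, foot-bottom, if upright [[331.0834395  179.74509409]
 [327.24071633 210.50933271]] top:  [[323.52865637 213.35740098]]
mug 7 3.7
bell 7 3.7
ring 6 3.82
small 7 3.91
```

View pics/s12p.png

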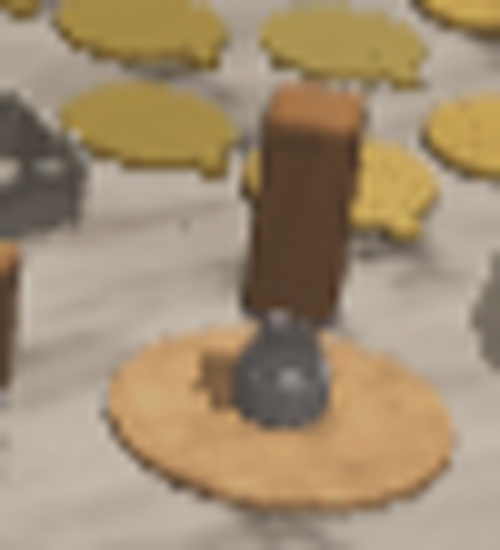

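View pics/w12.png

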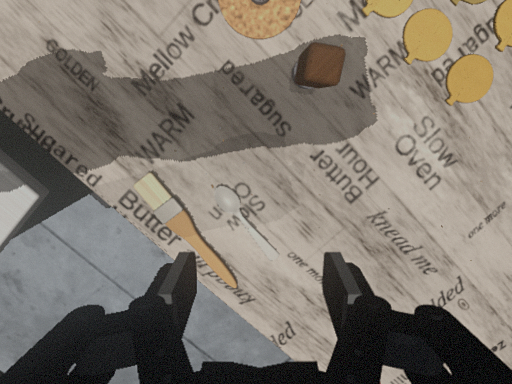

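Run:
```python
import cv2,numpy as np
s=cv2.imread('pics/s12.png');s0=cv2.imread('pics/scene0.png')
a=[cv2.resize(i[193:245,175:245],None,fx=8,fy=5.6,interpolation=cv2.INTER_CUBIC) for i in (s0,s)]
cv2.imwrite('pics/cmp.png',np.vstack(a))
```

```text
(no output)
```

View pics/cmp.png

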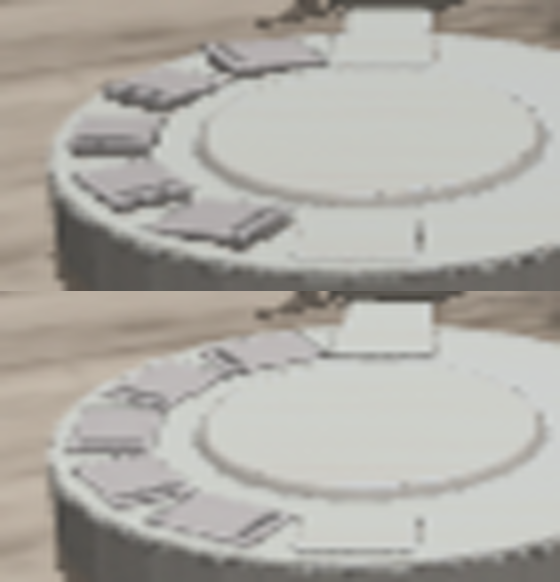

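All five tabs now lie level with the pads; the upper picture is before the stroke and the lower one after. The dark bars that remain are markings on the tabs. The presser stands upright at the coaster's centre, and the arm is clear of everything.

Run:
```python
from station import ctrl
print(ctrl.observe()['time']); print(ctrl.finish_job())
```

```text
23.5
the job is handed in; nothing more can be done
None
```

I took the middle-sized presser from its coaster by the handle and felt for the run-on pad, which was about 61 mm above the table. I then drew the foot 0 to about 178 degrees counterclockwise in one unlifted stroke at about 0.04 m/s. Afterwards I stood the presser back on the coaster, backed the arm off and handed the job in at 23.5 s.

**Force:** I read the force only at the end of each jog. The downward force was about 7 to 13 N. The highest reading with sideways drag included was about 15 N, at the start of tab 3; short peaks between readings were not seen.

**Path:** the foot stayed 79.9 to 81.0 mm from the tub's axis at every reading.

**Last checks:**
- **Tabs:** all five look level with the pads in the scene and top views. I judged this by eye and did not measure the angles.
- **Presser:** it stands upright about 1.5 mm from the coaster's centre. The handle top and foot match an upright presser to about 1 pixel in the scene view.
- **Other things:** the mug, bell cutter, ring and smallest presser show no change in the top view.

No check failed. The only disagreement was about 2 mm in the handle's position between the top and wrist cameras, which I allowed for as a 1.5 mm offset of the foot in the grip.

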